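# Unhook the chopping board and rack it

### The job

Take the white chopping board off the barbed hook without forcing it - raise it, tilt it and back it over the barbed tip - then lower it gently, right way up, into the empty slot of the wooden rack. Leave it standing fully home in the slot and roughly centred along it, and leave the tubs, the bowl and the small wooden board where they are.

Things in the scene. Friction and masses are not known exactly. Their poses are not given: they have to be found in the camera images.
- board: White plastic chopping board, 12 mm thick (its x), 150 mm wide (y), 210 mm tall (z, up), 0.25 to 0.45 kg. Origin: centre of its bottom edge. It starts hanging upright from the hook by the upper edge of its hanging slot, its x axis along the hook. The solid 55 mm strip above the slot can be gripped from above across the 12 mm thickness.
- board_slot (a point): Centre of the board's hanging slot, 143 mm above the board's origin; axes as the board's. The slot goes through the board along x and is 40 mm wide (y) and 24 mm high (board z from 131 to 155 mm).
- stand: Steel hook stand, fixed. Origin: centre of its base's underside; x is the way the hook points, z up. Base 150 x 130 x 12 mm; post 22 x 24 mm centred at x = -50 mm, 215 mm high; from the post's top a flat bar 12 mm wide (y), 8 mm thick runs level along +x, top face at z = 215 mm, to the bend at x = 45 mm. Nothing stands above the bar except the hook's tip.
- hook_bend (a point): The bend of the hook, on the bar's centre line (x 45, z 211 mm in the stand's frame); axes as the stand's. From here the bar (same 12 x 8 mm section) rises at 50 degrees from level, still towards +x, for 36 mm to the tip.
- hook_tip (a point): End of the rising part, on its centre line (x 68, z 239 mm in the stand's frame); axes as the stand's. Here a 6 mm thick, 12 mm long barb points back to the post, about 6 mm proud of the rising part's upper face. The upright board cannot pass; it passes with its top leaning back towards the post by some 30 to 50 degrees, moving up and out along the rising part.
- rack: Wooden rack, fixed, base 150 (x) x 160 (y) x 14 mm. Origin: centre of its underside, z up. Two slots run along its y, at x = -36 mm (holds the small wooden board) and x = +36 mm (empty): 18 mm wide between 8 mm walls, floor 14 mm above the worktop, walls up to 72 mm above it, the last 14 mm flaring to a mouth of about 33 mm; ends open.
- empty_slot (a point): Centre of the empty slot's floor, 14 mm above the worktop; axes as the rack's (y along the slot, x across it). The board's origin belongs here, board x axis parallel to this x axis, either way round.
- small_board: Small plain wooden board 12 x 140 x 120 mm standing in the rack's other slot, top at 134 mm above the worktop. Origin: centre of its bottom edge. Leave alone.
- tubs: Nested stack of upside-down white soup tubs, 114 mm across, 148 mm high. Origin: centre of its underside. Leave alone.
- bowl: White bowl, 110 mm across, 55 mm high. Origin: centre of its underside. Leave alone.
Things that resemble listed ones, but are neither listed nor needed, are in the scene too. There is more than one size of the board; the job needs the smallest.

How it is judged:
On the way, in this order (a step that is already met when the one before it is completed fails the run):
1. the board is off the hook: touching no part of the stand, its slot out beyond the hook's tip (x of board_slot in the frame of hook_tip above 0.012 m and contact force between board and stand below 0.1 N), for 0.1 s.
2. the board stands home in the empty slot of the rack (z of board in the frame of empty_slot between -0.005 and 0.005 m and x of board in the frame of empty_slot between -0.007 and 0.007 m and y of board in the frame of empty_slot between -0.025 and 0.025 m and angle between board's own z axis and vertical below 0.2 rad and angle between the x axis of board and the x axis of rack, either way round below 0.2 rad), for 0.2 s.
At the end, for the whole second after the job is handed in: The white board is released and at rest upright in the empty slot: bottom edge within 5 mm of the slot floor, within 7 mm of its middle across and 25 mm along, leaning and skewed under 0.2 rad; tubs, bowl and small board within 30 mm of their starts (all of step 2 and linear speed of board below 0.02 m/s and angular speed of board below 0.5 rad/s and distance of each of tubs, bowl, small_board from where it was at the start of the episode below 0.03 m); the robot touches nothing.
It fails at once if the board is forced against the hook stand (over 40 N) (contact force between board and stand above 40 N).
It fails at once if the board is rammed into the rack (over 60 N) (contact force between board and rack above 60 N).
It fails at once if the board is dropped into the slot (faster than 0.35 m/s within 50 mm of its floor) (distance between board and empty_slot below 0.05 m and linear speed of board above 0.35 m/s).
It fails at once if the tubs, bowl or small wooden board is pushed out of place (over 30 mm) (distance of any of tubs, bowl, small_board from where it was at the start of the episode above 0.03 m).
It also fails if it takes over 58 s, if anything falls off the work surface, if the arm or the gripper's body presses on something with over 40 N, if the wrist force passes 120 N, or if a joint passes its speed limit or range.

### The arm

A 7-joint arm with a two-finger parallel gripper is mounted at the origin on the work surface. World frame = base frame: x ahead of the robot, y to its left, z up, the work surface at z = 0. Lengths are in m, angles in rad, forces in N, time in s.
With the tool pointing down it reaches from about 0.35 to 0.9 m from the base axis. Payload 8.1 kg.
Tool frame: the origin (TCP) lies at the very end of the fingers, on their centre line; the grasp point (between the pads) lies 19 mm behind it; z points along the fingers, y is the direction in which the jaws open and shut (so a half turn about z gives the same grasp; the last joint's range is limited). The gripper opens to 92 mm and grips with 3 to 60 N. Pads are 19 mm wide; open, the fingers measure 130 mm over their backs; the gripper's body (75 mm by 190 mm) begins 47 mm behind the grasp point.
Start: joints at [-1.283, 0.434, 0.025, 1.573, -0.012, 1.134, -0.075], TCP at [0.238, 0.578, 0.227] pointing down, gripper open.
Joint ranges: [-2.62, 2.62], [-0.44, 2.09], [-1.27, 1.32], [0.08, 2.57], [-1.32, 4.46], [0.12, 2], [-2.74, 2.74]. Speed limits (rad/s): [2.22, 2.22, 3.01, 3.01, 3.14, 3.14, 3.14].

### API

Orientations are given as [roll, pitch, yaw] about the fixed x, y, z axes, in that order (R = Rz(yaw) Ry(pitch) Rx(roll)).
In Python, from cell import env gives the robot as it stands.
- The arm moves only by the shell command python3 -m inch 'ROWS' [FORCE]. ROWS is JSON, a list that holds one entry, the list of rows, each a list of 5 numbers: the opening, from -1 (shut) to 1 (fully open), then the shift along the tool's x, y, z in m, then the turn about the tool's z in rad. A call has 1 to 8 rows; each row is the pose to reach, as a shift and turn from the pose commanded when the call began, along the tool's axes at that moment; what a row does not reach only later rows make up. A row lasts 1/10 s, in which the tool goes at most 50 mm and 8.59 degrees, less where a joint would pass 70% of its speed; a pose out of reach is approached as far as the arm can. A call with a gripper value outside its range is refused whole. The fingers move at their own pace and stop on an object; FORCE is the grip in N (left out, the last holds). Time passes only in rows, so rows that repeat a pose let the fingers close. It gives the time, the measured TCP pose, the force and the opening at its end, in the units of the state.
- env.read_state(): the state, without advancing time (a new reading comes with each control period).
- env.read_camera(name): name is "scene" or "top"; returns a dict with "pixels" (420x560x3 uint8, blue, green, red), "z_map" (420x560 float32, m along the optical axis (not along the pixel's ray), 0 where there is no reading), "vertical_fov" (degrees; the focal length in pixels is half the picture's height over the tangent of half this angle, whatever the lens; pixels are square), "cx", "cy" (the principal point, pixels), "rvec" (rotation vector, rad) and "tvec" (3), from world to camera coordinates, as OpenCV has them. Camera axes: x right, y down, z forward; pixel columns grow to the right and rows downward; lengths in m; the calibration is good to about 2 mm. A picture is of the moment at which its call begins.
- env.close_job(): hands the job in, once; it reports no verdict.
Trained networks look in the newest picture that a camera, given by its name, has taken for a name from the list of things; names that differ only in an ending like _2 or _b are one class to them, and where a whole thing is asked for, a point or a joint stands for the part that bears it (a point fixed in the world has none). Each returns a list of dicts, best first, with "p" (0 to 1); they miss things now and then, are a little off and sometimes report something else, mostly with a low value. They report only what shows in the picture. A call takes as long as a camera call. They do not tell look-alikes from the thing itself.
- env.masks_of(camera, label): "region" (420x560 bool, what is visible of it) and "point" ([column, row] in pixels, amid what is visible of it).
- env.place_of(camera, label): "point" ([column, row] in pixels: a listed point, or the origin of a listed thing).
The state is a dict: "time_s": time; "joints": joint angles; "joint_velocities": joint speeds; "joint_efforts": joint torques, N m; "position": TCP position; "tcp_rot": TCP orientation; "force": force on the tool from outside, world axes, zero at the start; "ft_torque": the same for the moment, N m; "width": finger opening in m.
Only numpy, scipy, OpenCV 4.12 (cv2) and the standard library are available. Lean on these libraries where they do the work, as an engineer would, in place of code of your own. Each camera call takes 0.05 s, during which the arm holds its last target.

## Working session

There is one attempt and no reset: what is moved stays moved. The work goes in short steps, Python scripts to look and compute and a shell command to move; the robot and the scene stay as the last step left them, time stands still between calls to the robot, and variables do not carry over. Pictures are saved under pics/ and viewed, and the job is handed in when it is done.

```bash
ls; mkdir -p pics
cat > h.py <<'E'
import numpy as np, cv2, json
from cell import env
def cam(n):
    c=env.read_camera(n); 
    h=c["pixels"].shape[0]; c["f"]=h/2/np.tan(np.radians(c["vertical_fov"])/2)
    c["R"]=cv2.Rodrigues(np.array(c["rvec"],float))[0]; c["t"]=np.array(c["tvec"],float).ravel()
    return c
def cloud(c):
    z=c["z_map"]; v,u=np.mgrid[:z.shape[0],:z.shape[1]]
    P=np.stack([(u-c["cx"])/c["f"]*z,(v-c["cy"])/c["f"]*z,z],-1)
    W=(P-c["t"])@c["R"]; W[z==0]=np.nan
    return W
def ray(c,p):
    d=c["R"].T@np.array([(p[0]-c["cx"])/c["f"],(p[1]-c["cy"])/c["f"],1]); o=-c["R"].T@c["t"]; return o,d
def atz(c,p,z):
    o,d=ray(c,p); return o+d*(z-o[2])/d[2]
def proj(c,X):
    p=c["R"]@np.array(X)+c["t"]; return p[:2]/p[2]*c["f"]+[c["cx"],c["cy"]]
E
python3 - <<'E'
from h import *
s=env.read_state(); print({k:np.round(v,3) for k,v in s.items()})
for n in ["scene","top"]:
    c=cam(n); cv2.imwrite(f"pics/{n}0.png",c["pixels"]); print(n,c["f"],-c["R"].T@c["t"])
    W=cloud(c)
    for l in ["board","stand","rack","small_board","tubs","bowl"]:
        for m in env.masks_of(n,l)[:4]:
            print(n,l,round(m["p"],2),np.round(m["point"]),np.round(np.nanmedian(W[m["region"]],0),3))
    for l in ["board","board_slot","hook_bend","hook_tip","stand","rack","empty_slot"]:
        for m in env.place_of(n,l)[:4]: print(n,"pl",l,round(m["p"],2),np.round(m["point"],1))
E
```

```text
pics
{'time_s': np.float64(0.0), 'joints': array([-1.283,  0.435,  0.025,  1.574, -0.012,  1.134, -0.075]), 'joint_velocities': array([ 0.001, -0.002,  0.001, -0.   , -0.   ,  0.001,  0.001]), 'joint_efforts': array([ 1.0000e-03, -6.6787e+01,  9.8500e-01, -3.1446e+01, -6.0000e-02,
        4.3000e-02,  0.0000e+00]), 'position': array([0.238, 0.577, 0.226]), 'tcp_rot': array([-3.14 ,  0.   ,  2.751]), 'force': array([-0.196,  0.176,  0.091]), 'ft_torque': array([0.004, 0.038, 0.015]), 'width': np.float64(0.092)}
scene 390.9760186790208 [1.08851544 0.24822354 1.03688491]
scene board 0.94 [273. 131.] [ 0.262 -0.231  0.162]
scene board 0.88 [145. 195.] [ 0.674 -0.416  0.177]
scene board 0.78 [241. 185.] [ 0.521 -0.194  0.182]
scene stand 0.88 [243. 222.] [ 0.534 -0.19   0.013]
scene rack 0.79 [355. 267.] [0.524 0.186 0.043]
scene rack 0.28 [242. 186.] [ 0.521 -0.193  0.186]
scene small_board 0.74 [368. 241.] [0.467 0.18  0.103]
scene small_board 0.65 [246. 221.] [ 0.531 -0.19   0.013]
scene tubs 0.57 [245. 300.] [ 0.794 -0.018  0.129]
scene bowl 0.9 [312. 214.] [ 0.408 -0.008  0.03 ]
scen
[... 524 characters left out ...]
-0.438  0.176]
top board 0.87 [354. 343.] [ 0.255 -0.237  0.268]
top board 0.58 [341. 227.] [ 0.509 -0.196  0.243]
top stand 0.92 [330. 246.] [ 0.483 -0.194  0.013]
top rack 0.59 [187. 236.] [0.502 0.178 0.019]
top small_board 0.97 [187. 250.] [0.457 0.166 0.132]
top tubs 0.88 [271. 134.] [ 0.75  -0.037  0.144]
top bowl 0.71 [257. 269.] [0.425 0.001 0.023]
top pl board 0.88 [417.6 187. ]
top pl board 0.86 [330.4 231.6]
top pl board 0.85 [341.8 335.7]
top pl board_slot 0.82 [439.9 170.7]
top pl board_slot 0.61 [337.  227.9]
top pl board_slot 0.56 [350.6 340.6]
top pl hook_tip 0.81 [338.9 200.1]
top pl stand 0.63 [329.4 239.7]
top pl rack 0.64 [191.3 239.4]
top pl empty_slot 0.74 [189.1 226.4]
```

View pics/scene0.png

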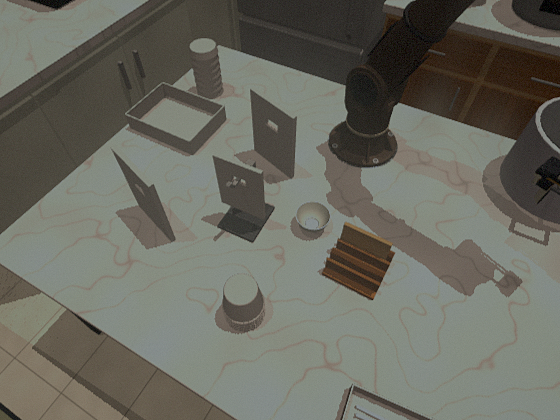

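View pics/top0.png

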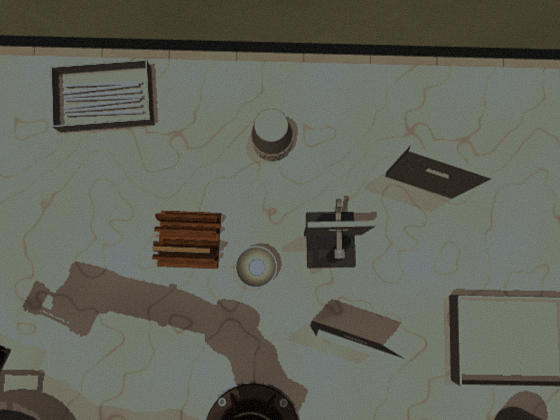

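The middle board, on the dark stand (scene ~241,185; top ~341,227), is the one hanging on the hook. The other two, at scene (145,195) and (273,131), are look-alikes. The rack's empty slot is at scene (354,274). Next I'll measure the geometry.

Run:
```python
from h import *
cs={n:cam(n) for n in["scene","top"]}
from h import *
def tri(p1,p2):
    o1,d1=ray(cs["scene"],p1);o2,d2=ray(cs["top"],p2)
    A=np.stack([d1,-d2],1);s=np.linalg.lstsq(A,o2-o1,rcond=None)[0]
    a=o1+d1*s[0];b=o2+d2*s[1];return np.round((a+b)/2,4),np.linalg.norm(a-b).round(4)
print("tip",tri((224,186.1),(338.9,200.1)),"slot",tri((240.7,178.6),(337,227.9)),"empty",tri((354.6,273.8),(189.1,226.4)))
print("stand at z0",atz(cs["top"],(329.4,239.7),0),atz(cs["scene"],(246.5,219.2),0))
print("rack z0",atz(cs["top"],(191.3,239.4),0),atz(cs["scene"],(358.8,265.5),0))
W=cloud(cs["top"]).reshape(-1,3); W2=cloud(cs["scene"]).reshape(-1,3)
np.save("/tmp/W.npy",W)
def sl(Wx,lo,hi,zl,zh):
    m=(Wx[:,0]>lo[0])&(Wx[:,0]<hi[0])&(Wx[:,1]>lo[1])&(Wx[:,1]<hi[1])&(Wx[:,2]>zl)&(Wx[:,2]<zh);return Wx[m]
for nm,Wx in(("top",W),("scene",W2)):
  for t,(zl,zh) in {"base":(.007,.018),"bar":(.19,.225),"tipz":(.225,.25),"boardtop":(.26,.29),"boardall":(.06,.29)}.items():
    q=sl(Wx,(.4,-.3),(.65,-.1),zl,zh)
    if len(q)<5: print(nm,t,len(q));continue
    r=cv2.minAreaRect(q[:,:2].astype(np.float32)); print(nm,t,len(q),np.round(r[0],4),np.round(r[1],4),round(r[2],1),q[:,2].mean().round(4),q[:,2].max().round(4))
  for t,(zl,zh) in {"rackbase":(.008,.02),"walls":(.06,.08),"sb":(.12,.14)}.items():
    q=sl(Wx,(.4,.08),(.65,.3),zl,zh)
    if len(q)<5: print(nm,t,len(q));continue
    r=cv2.minAreaRect(q[:,:2].astype(np.float32)); print(nm,t,len(q),np.round(r[0],4),np.round(r[1],4),round(r[2],1),q[:,2].max().round(4))
# obstacles for y>.3
for nm,Wx in(("top",W),("scene",W2)):
  q=sl(Wx,(-.3,.35),(1.,1.3),.03,1.)
  g=np.unique(np.round(q[:,:2]*10)/10,axis=0);print(nm,g.tolist())
```

```text
tip (array([ 0.575 , -0.2004,  0.2311]), np.float64(0.0083)) slot (array([ 0.5122, -0.1956,  0.2014]), np.float64(0.0009)) empty (array([0.5284, 0.1846, 0.0122]), np.float64(0.0054))
stand at z0 [ 0.50198268 -0.19672122  0.        ] [ 0.50981321 -0.19295985  0.        ]
rack z0 [0.49543088 0.17682832 0.        ] [0.48917403 0.18663918 0.        ]
top base 1604 [ 0.5336 -0.2088] [0.1745 0.2414] 84.6 0.0122 0.018
top bar 375 [ 0.5083 -0.1939] [0.1135 0.1065] 48.5 0.2132 0.225
top tipz 133 [ 0.5398 -0.1981] [0.0654 0.1506] 2.7 0.2365 0.2498
top boardtop 405 [ 0.5135 -0.1991] [0.0125 0.1475] 2.4 0.27 0.2795
top boardall 1315 [ 0.5118 -0.1996] [0.1145 0.1157] 45.7 0.212 0.2795
top rackbase 1541 [0.5264 0.192 ] [0.196 0.233] 86.0 0.02
top walls 1266 [0.4948 0.1814] [0.1609 0.119 ] 88.7 0.0791
top sb 299 [0.4594 0.1756] [0.1389 0.0123] 88.7 0.1394
scene base 1057 [ 0.5199 -0.1894] [0.1456 0.2237] 88.2 0.0125 0.0178
scene bar 450 [ 0.514  -0.1927] [0.1156 0.1153] 52.3 0.2092 0.2248
scene tipz 314 [ 0.5451 -0.1952] [0.0643 0.1524] 6.8 0.2375 0.2499
scene boardtop 318 [ 0.5169 -0.1986] [0.0156 0.1518] 2.7 0.2684 0.2743
scene boardall 2316 [ 0.5154 -0.1958] [0.1179 0.1163] 48.7 0.1837 0.2743
scene rackbase 546 [0.524  0.1808] [0.1591 0.0994] 89.0 0.0199
scene walls 916 [0.4978 0.182 ] [0.1591 0.1196] 89.3 0.08
scene sb 327 [0.4616 0.1768] [0.1388 0.0157] 88.7 0.1392
top [[0.0, 0.6], [0.1, 0.6], [0.2, 0.5], [0.8, 0.4], [0.8, 0.5], [0.8, 0.6], [0.9, 0.6], [1.0, 0.4], [1.0, 0.5], [1.0, 0.6]]
scene [[-0.2, 0.5], [-0.1, 0.5], [-0.0, 0.5], [0.0, 0.6], [0.0, 0.7], [0.1, 0.6], [0.1, 0.7], [0.2, 0.5], [0.3, 0.5], [0.8, 0.4], [0.8, 0.5]]
```

Run:
```python
from h import *
c=cam("top"); im=c["pixels"][180:280,290:400]; cv2.imwrite("pics/t1.png",cv2.convertScaleAbs(cv2.resize(im,None,fx=6,fy=6,interpolation=cv2.INTER_CUBIC)[:600],alpha=1.6))
c=cam("scene"); im=c["pixels"][140:250,190:300]; cv2.imwrite("pics/s1.png",cv2.convertScaleAbs(cv2.resize(im,None,fx=5,fy=5,interpolation=cv2.INTER_CUBIC),alpha=1.6))
```

```text
(no output)
```

View pics/t1.png

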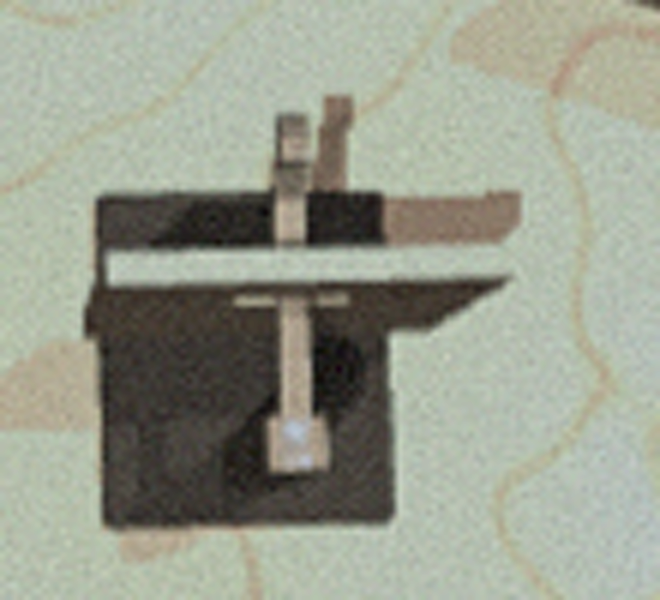

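View pics/s1.png

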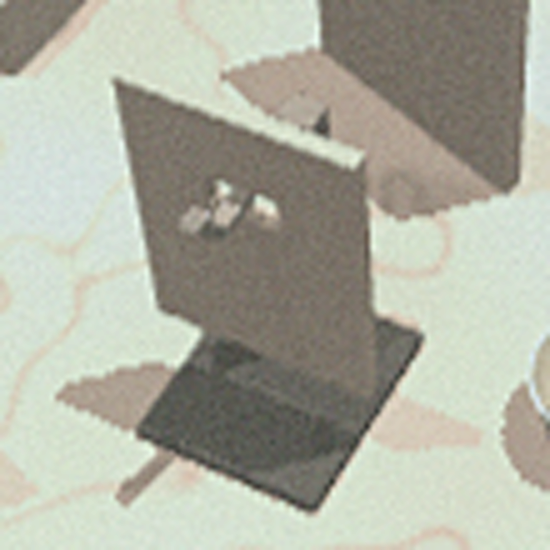

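```bash
python3 -m inch '[[[1,0,0.05,0,0],[1,0,0.1,0,0],[1,0,0.15,0,0],[1,0,0.2,0,0],[1,0,0.25,0,0],[1,0,0.3,0,0],[1,0,0.35,0,0],[1,0,0.4,0,0]]]'; python3 -c "
from h import *
s=env.read_state();print(s['time_s'],np.round(s['joints'],3),s['position'],s['tcp_rot'])"
```

```text
time_s: 2.4
position: [0.3268, 0.8682, 0.2186]
tcp_rot: [-3.141, -0.025, 2.78]
force: [0.9, 2.5, -1.5]
width: 0.0916
2.4 [-1.256  1.145 -0.026  0.222 -0.002  1.775 -0.058] [0.32676401 0.86824007 0.21860212] [-3.14062303 -0.02546418  2.77964263]
```

```bash
python3 -m inch '[[[1,0,0.1,0,0],[1,0,0.2,0,0],[1,0,0.3,0,0]]]'; python3 -c "
from h import *
s=env.read_state();print(s['time_s'],np.round(s['joints'],3),s['position'],s['tcp_rot'])
from scipy.spatial.transform import Rotation as R
print(R.from_euler('xyz',s['tcp_rot']).as_matrix().round(3))"
```

```text
time_s: 2.7
position: [0.3412, 0.8812, 0.2103]
tcp_rot: [3.112, 0.015, 2.782]
force: [-1.1, 0.3, -0.4]
width: 0.0917
2.7 [-1.229  1.196 -0.592  0.128  0.587  1.81  -0.086] [0.34118183 0.88120469 0.21029227] [3.11186533 0.01485471 2.78246461]
[[-0.936  0.351  0.024]
 [ 0.351  0.936  0.023]
 [-0.015  0.03  -0.999]]
```

```bash
python3 -m inch '[[[1,0,-0.05,-0.02,0],[1,0,-0.1,-0.05,0],[1,0,-0.15,-0.1,0],[1,0,-0.2,-0.1,0],[1,0,-0.25,-0.1,0],[1,0,-0.3,-0.1,0],[1,0,-0.3,-0.1,0]]]'; python3 -c "
from h import *
s=env.read_state();print(s['time_s'],np.round(s['joints'],3),s['position'],s['tcp_rot'])
from scipy.spatial.transform import Rotation as R
print(R.from_euler('xyz',s['tcp_rot']).as_matrix().round(3))"
```

```text
time_s: 3.4
position: [0.2382, 0.6107, 0.3013]
tcp_rot: [3.111, 0.012, 2.783]
force: [0.1, -0.6, 0.8]
width: 0.0916
3.4 [-0.804  0.539 -0.8    1.36   0.406  1.375 -0.388] [0.2381553  0.61072028 0.30125114] [3.11072983 0.01214816 2.78320432]
[[-0.936  0.35   0.022]
 [ 0.351  0.936  0.025]
 [-0.012  0.031 -0.999]]
```

```bash
cat > st.py <<'E'
from h import *
from scipy.spatial.transform import Rotation as R
s=env.read_state();M=R.from_euler('xyz',s['tcp_rot']).as_matrix()
print(round(s['time_s'],2),'q',np.round(s['joints'],3),'p',np.round(s['position'],4),'w',round(s['width'],4),'F',np.round(s['force'],1))
print(M.round(3).tolist(),'tilt',np.degrees(np.arccos(-M[2,2])).round(1),'zdir az',np.degrees(np.arctan2(M[1,2],M[0,2])).round(0),'pitch xz',np.degrees(np.arctan2(M[0,2],-M[2,2])).round(1))
E
python3 -m inch '[[[1,-0.04,-0.025,-0.025,0.15],[1,-0.08,-0.05,-0.05,0.3],[1,-0.12,-0.075,-0.075,0.45],[1,-0.16,-0.1,-0.1,0.6],[1,-0.2,-0.125,-0.125,0.75],[1,-0.24,-0.15,-0.15,0.9],[1,-0.28,-0.175,-0.175,1.05],[1,-0.32,-0.2,-0.2,1.2]]]'; python3 st.py
```

```text
time_s: 4.2
position: [0.4506, 0.3262, 0.4873]
tcp_rot: [3.119, -0.025, 1.578]
force: [0.5, 0.7, 0.3]
width: 0.0921
4.2 q [-0.339  0.256 -0.527  1.235  0.128  1.65  -0.83 ] p [0.4506 0.3262 0.4873] w 0.0921 F [0.5 0.7 0.3]
[[-0.008, 1.0, 0.022], [1.0, 0.007, 0.025], [0.025, 0.022, -0.999]] tilt 1.9 zdir az 48.0 pitch xz 1.3
```

```bash
python3 -m inch '[[[1,-0.04,0.025,0,0],[1,-0.08,0.05,0,0],[1,-0.12,0.08,0,0],[1,-0.16,0.12,0,0],[1,-0.2,0.15,0,0],[1,-0.24,0.2,0,0],[1,-0.28,0.25,0,0],[1,-0.33,0.3,0,0]]]'; python3 st.py
python3 -m inch '[[[1,0,0.1,0,0],[1,0,0.2,0,0],[1,0,0.3,0,0]]]'; python3 st.py
python3 -m inch '[[[1,0,0.1,0,0],[1,0,0.2,0,0],[1,0,0.3,0,0]]]'; python3 st.py
```

```text
time_s: 5.0
position: [0.7148, 0.0377, 0.4846]
tcp_rot: [3.12, -0.024, 1.585]
force: [0.8, -0.4, -0.0]
width: 0.0918
5.0 q [ 0.028  0.572 -0.354  0.745  0.177  1.821 -0.211] p [0.7148 0.0377 0.4846] w 0.0918 F [ 0.8 -0.4 -0. ]
[[-0.014, 1.0, 0.022], [1.0, 0.013, 0.025], [0.024, 0.022, -0.999]] tilt 1.9 zdir az 48.0 pitch xz 1.2
time_s: 5.3
position: [0.7908, 0.0278, 0.4727]
tcp_rot: [3.127, -0.046, 1.558]
force: [0.9, -2.4, -0.7]
width: 0.0923
5.3 q [-0.101  0.783  0.098  0.37  -0.124  1.972 -0.095] p [0.7908 0.0278 0.4727] w 0.0923 F [ 0.9 -2.4 -0.7]
[[0.013, 1.0, 0.015], [0.999, -0.013, 0.046], [0.046, 0.014, -0.999]] tilt 2.8 zdir az 72.0 pitch xz 0.9
time_s: 5.6
position: [0.8656, 0.0227, 0.4101]
tcp_rot: [3.089, -0.053, 1.553]
force: [1.3, 0.1, -2.4]
width: 0.092
5.6 q [-0.089  1.002  0.538  0.094 -0.565  2.001 -0.078] p [0.8656 0.0227 0.4101] w 0.092 F [ 1.3  0.1 -2.4]
[[0.018, 0.998, 0.054], [0.998, -0.021, 0.052], [0.053, 0.053, -0.997]] tilt 4.3 zdir az 44.0 pitch xz 3.1
```

```bash
python3 -m inch '[[[1,0,-0.05,-0.05,0],[1,0,-0.1,-0.1,0],[1,0,-0.15,-0.15,0],[1,0,-0.2,-0.2,0]]]'; python3 st.py
python3 -m inch '[[[1,0,0,-0.1,0],[1,0,0,-0.2,0],[1,0,0,-0.3,0]]]'; python3 st.py
python3 -m inch '[[[1,0,0,-0.1,0],[1,0,0,-0.2,0],[1,0,0,-0.3,0]]]'; python3 st.py
```

```text
time_s: 6.0
position: [0.7236, 0.0196, 0.5459]
tcp_rot: [3.069, -0.05, 1.557]
force: [0.3, 0.0, 1.1]
width: 0.0916
6.0 q [-0.279  0.6    0.612  0.608 -0.423  1.928  0.051] p [0.7236 0.0196 0.5459] w 0.0916 F [0.3 0.  1.1]
[[0.014, 0.997, 0.073], [0.999, -0.017, 0.049], [0.05, 0.073, -0.996]] tilt 5.0 zdir az 34.0 pitch xz 4.2
time_s: 6.3
position: [0.6874, 0.0168, 0.6145]
tcp_rot: [3.023, -0.054, 1.56]
force: [-0.0, 0.0, -0.5]
width: 0.0919
6.3 q [-0.149  0.521  0.222  0.504 -0.184  2.002 -0.064] p [0.6874 0.0168 0.6145] w 0.0919 F [-0.   0.  -0.5]
[[0.011, 0.993, 0.119], [0.998, -0.017, 0.053], [0.054, 0.118, -0.991]] tilt 7.5 zdir az 24.0 pitch xz 6.8
time_s: 6.6
position: [0.6349, 0.0107, 0.6648]
tcp_rot: [2.973, -0.056, 1.558]
force: [0.4, 0.8, 0.2]
width: 0.0918
6.6 q [-0.174  0.401  0.239  0.574 -0.167  2.002 -0.062] p [0.6349 0.0107 0.6648] w 0.0918 F [0.4 0.8 0.2]
[[0.013, 0.986, 0.169], [0.998, -0.022, 0.053], [0.056, 0.168, -0.984]] tilt 10.2 zdir az 17.0 pitch xz 9.7
```

```bash
python3 -m inch '[[[1,-0.05,0,-0.1,0],[1,-0.1,0,-0.2,0],[1,-0.15,0,-0.3,0],[1,-0.15,0,-0.3,0]]]'; python3 st.py
python3 -m inch '[[[1,0,0.05,-0.1,0],[1,0,0.1,-0.2,0],[1,0,0.15,-0.3,0]]]'; python3 st.py
python3 -m inch '[[[1,0,0,-0.15,0],[1,0,0,-0.3,0],[1,0,0,-0.4,0]]]'; python3 st.py
```

```text
time_s: 7.0
position: [0.5756, -0.0681, 0.7047]
tcp_rot: [2.922, -0.052, 1.556]
force: [0.7, -0.5, 0.0]
width: 0.0918
7.0 q [-0.04   0.285  0.205  0.644 -0.152  2.002  0.053] p [ 0.5756 -0.0681  0.7047] w 0.0918 F [ 0.7 -0.5  0. ]
[[0.014, 0.976, 0.219], [0.999, -0.025, 0.048], [0.052, 0.218, -0.975]] tilt 12.9 zdir az 12.0 pitch xz 12.6
time_s: 7.3
position: [0.5809, -0.0657, 0.7286]
tcp_rot: [2.866, -0.05, 1.557]
force: [-0.0, -0.3, -0.5]
width: 0.0918
7.3 q [-0.049  0.285  0.224  0.588 -0.164  2.002  0.047] p [ 0.5809 -0.0657  0.7286] w 0.0918 F [-0.  -0.3 -0.5]
[[0.014, 0.962, 0.273], [0.999, -0.027, 0.044], [0.05, 0.272, -0.961]] tilt 16.0 zdir az 9.0 pitch xz 15.8
time_s: 7.6
position: [0.5256, -0.0642, 0.7644]
tcp_rot: [2.815, -0.048, 1.556]
force: [0.0, 0.8, 0.3]
width: 0.0917
7.6 q [-0.103  0.173  0.265  0.648 -0.147  2.002  0.046] p [ 0.5256 -0.0642  0.7644] w 0.0917 F [0.  0.8 0.3]
[[0.014, 0.947, 0.322], [0.999, -0.029, 0.04], [0.048, 0.321, -0.946]] tilt 18.9 zdir az 7.0 pitch xz 18.8
```

```bash
python3 -m inch '[[[1,0,0.05,-0.1,0],[1,0,0.1,-0.2,0],[1,0,0.15,-0.3,0]]]'; python3 st.py
python3 -m inch '[[[1,-0.05,0.05,-0.1,0],[1,-0.1,0.1,-0.2,0],[1,-0.15,0.15,-0.3,0]]]'; python3 st.py
python3 -m inch '[[[1,-0.05,0.05,-0.1,0],[1,-0.1,0.1,-0.2,0],[1,-0.15,0.15,-0.3,0]]]'; python3 st.py
python3 -m inch '[[[1,0,0.05,-0.1,0],[1,0,0.1,-0.2,0],[1,0,0.15,-0.3,0]]]'; python3 st.py
```

```text
time_s: 7.9
position: [0.5279, -0.0632, 0.7887]
tcp_rot: [2.759, -0.045, 1.555]
force: [-0.4, -0.8, -1.0]
width: 0.0919
7.9 q [-0.113  0.173  0.286  0.594 -0.158  2.002  0.041] p [ 0.5279 -0.0632  0.7887] w 0.0919 F [-0.4 -0.8 -1. ]
[[0.015, 0.927, 0.374], [0.999, -0.031, 0.036], [0.045, 0.373, -0.927]] tilt 22.1 zdir az 6.0 pitch xz 22.0
time_s: 8.2
position: [0.5222, -0.1147, 0.808]
tcp_rot: [2.707, -0.04, 1.553]
force: [-0.4, 0.2, -0.0]
width: 0.0916
8.2 q [ 0.099  0.182  0.162  0.536 -0.179  2.002  0.115] p [ 0.5222 -0.1147  0.808 ] w 0.0916 F [-0.4  0.2 -0. ]
[[0.018, 0.906, 0.422], [0.999, -0.033, 0.028], [0.04, 0.421, -0.906]] tilt 25.0 zdir az 4.0 pitch xz 25.0
time_s: 8.5
position: [0.5103, -0.1611, 0.8274]
tcp_rot: [2.654, -0.031, 1.548]
force: [-0.1, 0.3, 0.8]
width: 0.0919
8.5 q [ 0.293  0.19   0.048  0.482 -0.2    2.002  0.18 ] p [ 0.5103 -0.1611  0.8274] w 0.0919 F [-0.1  0.3  0.8]
[[0.023, 0.883, 0.469], [0.999, -0.035, 0.017], [0.031, 0.468, -0.883]] tilt 28.0 zdir az 2.0 pitch xz 28.0
time_s: 8.8
position: [0.4937, -0.1495, 0.8568]
tcp_rot: [2.596, -0.023, 1.544]
force: [0.4, 0.6, 0.1]
width: 0.0918
8.8 q [ 0.263  0.156  0.078  0.456 -0.209  2.002  0.165] p [ 0.4937 -0.1495  0.8568] w 0.0918 F [0.4 0.6 0.1]
[[0.027, 0.854, 0.519], [0.999, -0.034, 0.005], [0.023, 0.519, -0.855]] tilt 31.3 zdir az 1.0 pitch xz 31.3
```

```bash
cat > sim.py <<'E'
import numpy as np
# check clearance of slot sweep over hook profile, 2D (mm)
a=np.radians(50);d=np.array([np.cos(a),np.sin(a)]);nn=np.array([-np.sin(a),np.cos(a)])
B=np.array([45,211.]);T=B+36*d
pts=[]
def box(c,ax,n2,l0,l1,t0,t1):
    for l in np.linspace(l0,l1,60):
        for t in np.linspace(t0,t1,8): pts.append(c+ax*l+n2*t)
X=np.array([1,0.]);Z=np.array([0,1.])
box(np.array([-39,211.]),X,Z,0,86,-4,4);box(B,d,nn,0,36,-4,4)
box(T,nn,d,0,10,-6,0)      # variant perpendicular barb
box(T,-X,Z,0,12,-3,3)      # variant horizontal barb
P=np.array(pts)
def clear(s,th):
    u=np.array([-np.sin(th),np.cos(th)]);n=np.array([np.cos(th),np.sin(th)])
    r=P-s; x=r@n;y=r@u; m=np.abs(x)<6
    return (12-np.abs(y[m])).min() if m.any() else 99.
for thd in(30,33,36,38,41,45):
    th=np.radians(thd)
    # for each x of slot centre best z
    out=[]
    for x in np.arange(10,100,5):
        zs=np.arange(195,275,.5); c=[clear(np.array([x,z]),th) for z in zs]
        i=np.argmax(c); out.append((int(x),float(zs[i]),round(float(c[i]),1)))
    print(thd,out)
E
python3 sim.py
```

```text
30 [(10, 211.0, 4.4), (15, 211.0, 4.1), (20, 211.0, 4.5), (25, 211.0, 4.1), (30, 211.5, 4.0), (35, 211.0, 4.0), (40, 211.5, 4.6), (45, 213.0, 5.8), (50, 217.0, 5.5), (55, 223.0, 5.6), (60, 268.0, 99.0), (65, 259.5, 99.0), (70, 250.5, 99.0), (75, 242.0, 99.0), (80, 233.5, 99.0), (85, 224.5, 99.0), (90, 216.0, 99.0), (95, 207.5, 99.0)]
33 [(10, 211.0, 3.4), (15, 211.0, 3.8), (20, 211.0, 3.5), (25, 211.0, 3.8), (30, 211.0, 3.4), (35, 211.0, 3.7), (40, 211.5, 4.1), (45, 213.0, 5.9), (50, 217.0, 6.0), (55, 273.0, 99.0), (60, 265.5, 99.0), (65, 257.5, 99.0), (70, 250.0, 99.0), (75, 242.5, 99.0), (80, 234.5, 99.0), (85, 227.0, 99.0), (90, 219.0, 99.0), (95, 211.5, 99.0)]
36 [(10, 211.0, 3.1), (15, 211.0, 2.7), (20, 211.0, 3.2), (25, 211.0, 2.8), (30, 211.0, 3.1), (35, 211.0, 3.0), (40, 211.5, 3.9), (45, 213.5, 5.6), (50, 217.0, 6.5), (55, 270.0, 99.0), (60, 263.0, 99.0), (65, 256.5, 99.0), (70, 249.5, 99.0), (75, 242.5, 99.0), (80, 235.5, 99.0), (85, 229.0, 99.0), (90, 222.0, 99.0), (95, 215.0, 99.0)]
38 [(10, 211.0, 2.9), (15, 211.0, 2.5), (20, 211.0, 3.0), (25, 211.0, 2.5), (30, 211.5, 2.
[... 223 characters left out ...]
.0), (95, 217.0, 99.0)]
41 [(10, 211.0, 1.7), (15, 211.0, 2.2), (20, 211.0, 1.8), (25, 211.0, 2.2), (30, 211.0, 1.7), (35, 211.5, 1.7), (40, 212.5, 3.3), (45, 213.5, 5.5), (50, 272.0, 99.0), (55, 266.0, 99.0), (60, 260.5, 99.0), (65, 254.5, 99.0), (70, 249.0, 99.0), (75, 243.0, 99.0), (80, 237.5, 99.0), (85, 231.5, 99.0), (90, 226.0, 99.0), (95, 220.0, 99.0)]
45 [(10, 211.0, 0.5), (15, 211.0, 0.9), (20, 211.0, 0.4), (25, 211.0, 0.8), (30, 211.0, 0.6), (35, 211.0, 0.7), (40, 212.5, 2.8), (45, 273.5, 99.0), (50, 268.5, 99.0), (55, 263.5, 99.0), (60, 258.5, 99.0), (65, 253.5, 99.0), (70, 248.5, 99.0), (75, 243.5, 99.0), (80, 238.5, 99.0), (85, 233.5, 99.0), (90, 228.5, 99.0), (95, 223.5, 99.0)]
```

```bash
python3 -m inch '[[[1,0,0.05,-0.1,0],[1,0,0.1,-0.2,0],[1,0,0.15,-0.3,0]]]'; python3 st.py
python3 - <<'E'
import numpy as np
W=np.load('/tmp/W.npy')
m=(W[:,0]>.45)&(W[:,0]<.505)&(abs(W[:,1]+.194)<.03)&(W[:,2]>.205)&(W[:,2]<.225);q=W[m]
print(len(q),q.mean(0))
for a,b in((.45,.475),(.475,.485),(.485,.495),(.495,.505)):
    k=q[(q[:,0]>a)&(q[:,0]<b)];print(a,len(k),k.mean(0).round(4),k[:,1].min().round(4),k[:,1].max().round(4),k[:,0].min().round(4))
m=(W[:,0]>.525)&(W[:,0]<.6)&(abs(W[:,1]+.196)<.02)&(W[:,2]>.18)&(W[:,2]<.26);q=W[m]
q=q[np.argsort(q[:,0])]
for a in np.arange(.525,.6,.005):
    k=q[(q[:,0]>=a)&(q[:,0]<a+.005)]
    if len(k):print(round(a,3),len(k),k.mean(0).round(4),k[:,2].max().round(4))
m=(W[:,0]>.49)&(W[:,0]<.54)&(W[:,1]>-.3)&(W[:,1]<-.1)&(W[:,2]>.262)&(W[:,2]<.28);q=W[m]
p=np.polyfit(q[:,1],q[:,0],1);print('boardtop',p,np.degrees(np.arctan(p[0])),q.mean(0),q[:,1].min(),q[:,1].max(),np.percentile(q[:,2],[5,50,95]))
# stand base edges
m=(W[:,0]>.4)&(W[:,0]<.6)&(W[:,1]>-.3)&(W[:,1]<-.1)&(W[:,2]>.009)&(W[:,2]<.015);q=W[m]
for t in np.arange(-.26,-.12,.01):
    k=q[abs(q[:,1]-t)<.005]
    if len(k)>5:print(round(t,3),len(k),k[:,0].min().round(4),k[:,0].max().round(4))
for t in np.arange(.44,.58,.01):
    k=q[abs(q[:,0]-t)<.005]
    if len(k)>5:print('x',round(t,3),len(k),k[:,1].min().round(4),k[:,1].max().round(4))
E
```

```text
time_s: 9.1
position: [0.4737, -0.1399, 0.8839]
tcp_rot: [2.541, -0.015, 1.54]
force: [-0.4, -0.1, 0.3]
width: 0.0918
9.1 q [ 0.236  0.12   0.106  0.435 -0.216  2.002  0.152] p [ 0.4737 -0.1399  0.8839] w 0.0918 F [-0.4 -0.1  0.3]
[[0.031, 0.824, 0.565], [0.999, -0.034, -0.005], [0.015, 0.565, -0.825]] tilt 34.4 zdir az -1.0 pitch xz 34.4
168 [ 0.47407203 -0.19901659  0.21487612]
0.45 90 [ 0.4602 -0.1997  0.2152] -0.2116 -0.188 0.4508
0.475 24 [ 0.4798 -0.1984  0.2136] -0.2044 -0.193 0.4757
0.485 30 [ 0.49   -0.1983  0.2145] -0.2043 -0.1926 0.4852
0.495 24 [ 0.5003 -0.1981  0.2157] -0.2041 -0.1921 0.4964
0.525 10 [ 0.5281 -0.1969  0.2145] 0.2208
0.53 10 [ 0.5328 -0.1969  0.2143] 0.2178
0.535 10 [ 0.5373 -0.1967  0.2155] 0.219
0.54 10 [ 0.542  -0.1967  0.2147] 0.2175
0.545 17 [ 0.5474 -0.1957  0.2164] 0.2245
0.55 13 [ 0.5529 -0.1956  0.2249] 0.2306
0.555 13 [ 0.5575 -0.1952  0.2327] 0.2405
0.56 13 [ 0.5618 -0.1951  0.2387] 0.2431
0.565 17 [ 0.5672 -0.195   0.2403] 0.2458
0.57 6 [ 0.5718 -0.195   0.2391] 0.2408
boardtop [-0.0418148   0.50505611] -2.394416471397372 [ 0.51336851 -0.19879076  0.27013932] -0.27270786817584336 -0.1252266417465847 [0.26618744 0.27026674 0.27366476]
-0.26 84 0.4317 0.5776
-0.25 120 0.4289 0.5777
-0.24 98 0.4286 0.5772
-0.23 70 0.4284 0.5771
-0.22 17 0.4282 0.4469
-0.21 60 0.428 0.5738
-0.2 69 0.4277 0.5768
-0.19 109 0.4276 0.5789
-0.18 120 0.4274 0.5733
-0.17 109 0.4273 0.573
-0.16 92 0.427 0.5728
-0.15 113 0.4268 0.5729
-0.14 106 0.4268 0.5726
-0.13 14 0.5397 0.572
x 0.44 118 -0.2649 -0.1122
x 0.45 91 -0.2649 -0.136
x 0.46 89 -0.2647 -0.1361
x 0.47 80 -0.2617 -0.1357
x 0.48 109 -0.2622 -0.1356
x 0.49 121 -0.2622 -0.1354
x 0.5 117 -0.2621 -0.1354
x 0.51 67 -0.2623 -0.1381
x 0.55 53 -0.248 -0.1318
x 0.56 114 -0.2592 -0.1319
x 0.57 95 -0.2594 -0.1316
```

```bash
cat > to.py <<'E'
import sys
from h import *
from scipy.spatial.transform import Rotation as R
s=env.read_state();M=R.from_euler('xyz',s['tcp_rot']).as_matrix()
t=np.array(list(map(float,sys.argv[1:4])));d=t-s['position'];print('world d',d.round(4),'tool',(M.T@d).round(4),'rows',np.linalg.norm(d)/.05)
E
python3 to.py 0.517 -0.199 0.36
python3 - <<'E'
import numpy as np
W=np.load('/tmp/W.npy')
m=(W[:,0]>.15)&(W[:,0]<.4)&(W[:,1]>-.4)&(W[:,1]<-.1)&(W[:,2]>.02);q=W[m];print(q.min(0),q.max(0),np.percentile(q[:,2],[90,98]))
E
```

```text
world d [ 0.0433 -0.0591 -0.5239] tool [-0.0657 -0.2583  0.457 ] rows 10.579679118130285
[ 0.21563447 -0.33483133  0.02071075] [ 0.28686222 -0.14602309  0.27792375] [0.27310651 0.274858  ]
```

```bash
python3 -m inch '[[[0,-0.006,-0.024,0.042,-0.03],[0,-0.012,-0.048,0.084,-0.06],[0,-0.018,-0.072,0.126,-0.06],[0,-0.024,-0.096,0.168,-0.06],[0,-0.03,-0.12,0.21,-0.06],[0,-0.036,-0.144,0.252,-0.06],[0,-0.042,-0.168,0.294,-0.06],[-0.04,-0.048,-0.192,0.336,-0.06]]]'; python3 st.py; python3 to.py 0.517 -0.199 0.32
```

```text
time_s: 9.9
position: [0.5016, -0.1812, 0.5114]
tcp_rot: [2.544, 0.018, 1.589]
force: [0.8, -0.4, -0.1]
width: 0.0446
9.9 q [ 0.26  -0.169  0.107  1.748 -0.216  1.007  0.458] p [ 0.5016 -0.1812  0.5114] w 0.0446 F [ 0.8 -0.4 -0.1]
[[-0.018, 0.827, 0.563], [1.0, 0.025, -0.005], [-0.018, 0.562, -0.827]] tilt 34.2 zdir az -0.0 pitch xz 34.2
world d [ 0.0154 -0.0178 -0.1914] tool [-0.0147 -0.0953  0.167 ] rows 3.8568711608264463
```

```bash
python3 -m inch '[[[-0.04,-0.004,-0.024,0.042,0],[-0.04,-0.008,-0.048,0.084,0],[-0.04,-0.012,-0.07,0.12,0],[-0.04,-0.015,-0.088,0.15,0],[-0.04,-0.015,-0.095,0.167,0],[-0.04,-0.015,-0.095,0.167,0]]]'; python3 st.py; python3 to.py 0.517 -0.199 0.248
python3 - <<'E'
from h import *
c=cam("scene"); im=c["pixels"][60:260,150:350]; cv2.imwrite("pics/s2.png",cv2.convertScaleAbs(cv2.resize(im,None,fx=3,fy=3,interpolation=cv2.INTER_CUBIC),alpha=1.6))
E
```

```text
time_s: 10.5
position: [0.5166, -0.1984, 0.3189]
tcp_rot: [2.55, 0.016, 1.59]
force: [-0.0, 0.4, -0.2]
width: 0.0443
10.5 q [ 0.237 -0.036  0.18   2.1   -0.42   0.566  0.74 ] p [ 0.5166 -0.1984  0.3189] w 0.0443 F [-0.   0.4 -0.2]
[[-0.019, 0.83, 0.558], [1.0, 0.024, -0.003], [-0.016, 0.558, -0.83]] tilt 33.9 zdir az -0.0 pitch xz 33.9
world d [ 0.0004 -0.0006 -0.0709] tool [ 0.0005 -0.0392  0.059 ] rows 1.4171517385868062
```

View pics/s2.png

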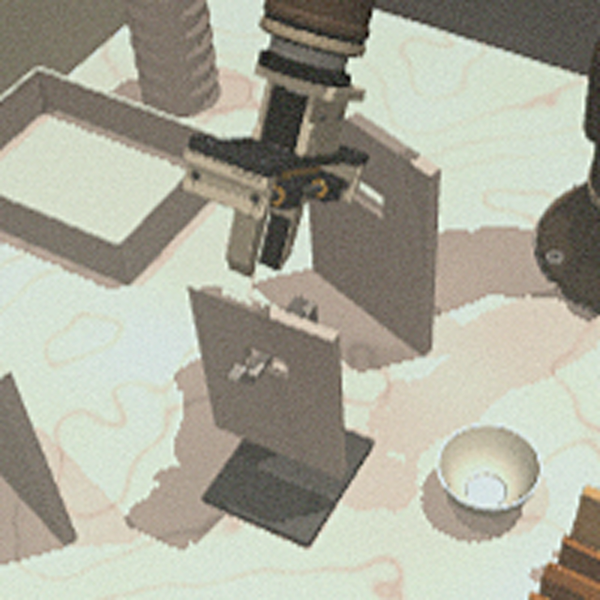

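The tilted gripper sits just above the board's top edge (fingers at about 265,250 in the crop, board top at 265,315). I'll lower it straight down so the fingers straddle the strip.

```bash
python3 -m inch '[[[-0.04,0,-0.01,0.015,0],[-0.04,0,-0.02,0.03,0],[-0.04,0,-0.03,0.045,0],[-0.04,0,-0.039,0.059,0],[-0.04,0,-0.039,0.059,0]]]' 6; python3 st.py
python3 - <<'E'
from h import *
c=cam("scene"); im=c["pixels"][60:260,150:350]; cv2.imwrite("pics/s3.png",cv2.convertScaleAbs(cv2.resize(im,None,fx=3,fy=3,interpolation=cv2.INTER_CUBIC),alpha=1.6))
E
```

```text
time_s: 11.05
position: [0.5188, -0.2003, 0.2513]
tcp_rot: [2.545, 0.017, 1.589]
force: [-0.3, 0.3, -0.2]
width: 0.0442
11.05 q [ 0.246  0.052  0.188  2.207 -0.655  0.407  1.   ] p [ 0.5188 -0.2003  0.2513] w 0.0442 F [-0.3  0.3 -0.2]
[[-0.018, 0.827, 0.562], [1.0, 0.025, -0.004], [-0.017, 0.562, -0.827]] tilt 34.2 zdir az -0.0 pitch xz 34.2
```

View pics/s3.png

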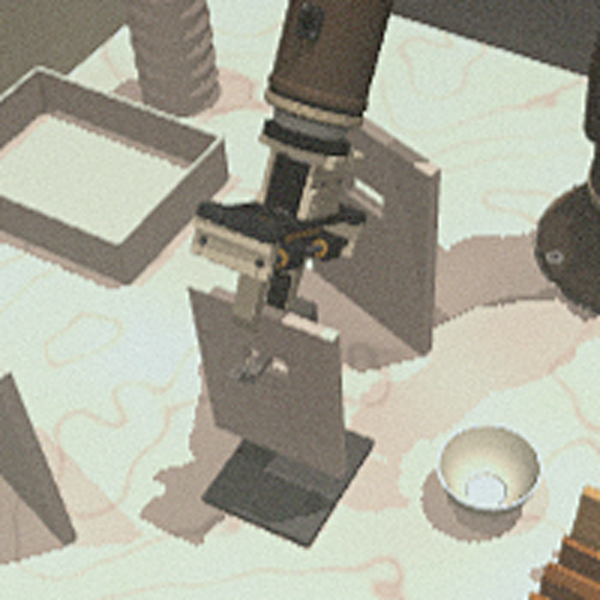

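```bash
python3 -m inch '[[[-0.25,0,0,0,0],[-0.4,0,0,0,0],[-0.45,0,-0.002,0.003,0],[-0.45,0,-0.0045,0.007,0],[-0.45,0,-0.0045,0.007,0]]]' 6; python3 st.py
python3 -m inch '[[[-0.6,0,0,0,0],[-0.8,0,0,0,0],[-1,0,0,0,0],[-1,0,0,0,0],[-1,0,0,0,0]]]' 8; python3 st.py
python3 - <<'E'
from h import *
c=cam("scene"); im=c["pixels"][60:260,150:350]; cv2.imwrite("pics/s4.png",cv2.convertScaleAbs(cv2.resize(im,None,fx=3,fy=3,interpolation=cv2.INTER_CUBIC),alpha=1.6))
E
```

```text
time_s: 11.6
position: [0.5207, -0.202, 0.245]
tcp_rot: [2.541, 0.019, 1.588]
force: [-1.6, -0.3, 9.6]
width: 0.0269
11.6 q [ 0.253  0.064  0.183  2.216 -0.698  0.387  1.045] p [ 0.5207 -0.202   0.245 ] w 0.0269 F [-1.6 -0.3  9.6]
[[-0.017, 0.825, 0.566], [1.0, 0.025, -0.007], [-0.019, 0.565, -0.825]] tilt 34.4 zdir az -1.0 pitch xz 34.4
time_s: 12.1
position: [0.5205, -0.202, 0.2451]
tcp_rot: [2.541, 0.019, 1.588]
force: [-1.8, -0.3, 8.0]
width: 0.0271
12.1 q [ 0.253  0.064  0.183  2.216 -0.697  0.388  1.044] p [ 0.5205 -0.202   0.2451] w 0.0271 F [-1.8 -0.3  8. ]
[[-0.017, 0.825, 0.565], [1.0, 0.025, -0.006], [-0.019, 0.565, -0.825]] tilt 34.4 zdir az -1.0 pitch xz 34.4
```

View pics/s4.png

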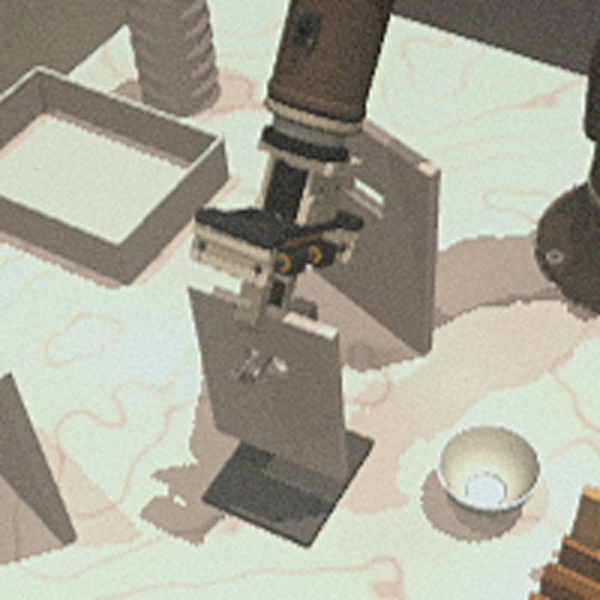

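The board is straddled, but the jaws stopped at 27 mm with the board still vertical: the diagonal pinch has jammed. I'll ease the jaws and sweep towards the post, so the front finger swings the top back about the bar.

```bash
python3 -m inch '[[[-0.3,0,0,0,0],[-0.3,0,-0.004,-0.003,0],[-0.3,0,-0.008,-0.006,0],[-0.3,0,-0.012,-0.009,0],[-0.35,0,-0.016,-0.011,0],[-0.4,0,-0.02,-0.014,0],[-0.45,0,-0.025,-0.017,0],[-0.45,0,-0.025,-0.017,0]]]' 8; python3 st.py
python3 - <<'E'
from h import *
c=cam("scene"); im=c["pixels"][60:260,150:350]; cv2.imwrite("pics/s5.png",cv2.convertScaleAbs(cv2.resize(im,None,fx=3,fy=3,interpolation=cv2.INTER_CUBIC),alpha=1.6))
E
```

```text
time_s: 12.95
position: [0.4883, -0.2016, 0.2432]
tcp_rot: [2.545, 0.018, 1.588]
force: [2.6, 0.1, 0.2]
width: 0.0255
12.95 q [ 0.276  0.018  0.193  2.267 -0.709  0.399  1.088] p [ 0.4883 -0.2016  0.2432] w 0.0255 F [2.6 0.1 0.2]
[[-0.017, 0.827, 0.562], [1.0, 0.024, -0.005], [-0.018, 0.562, -0.827]] tilt 34.2 zdir az -0.0 pitch xz 34.2
```

View pics/s5.png

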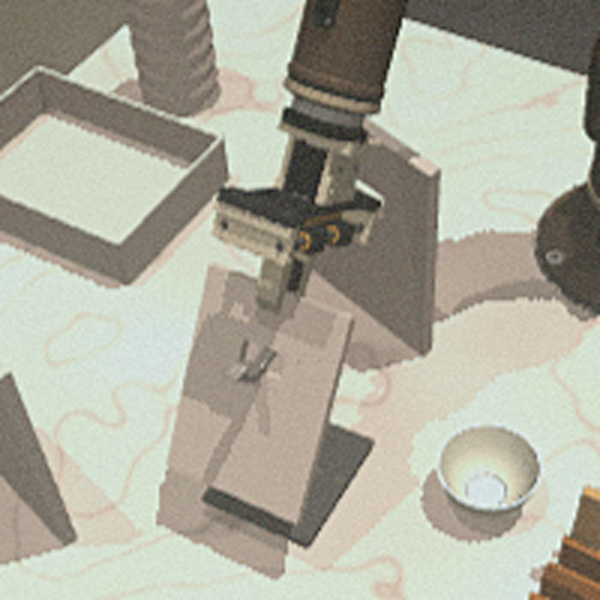

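The sweep worked: the board now leans back with its bottom swung out. Closing on it.

```bash
python3 -m inch '[[[-0.6,0,0,0,0],[-0.8,0,0,0,0],[-1,0,0,0,0],[-1,0,0,0,0]]]' 8; python3 st.py
python3 -m inch '[[[-1,0,0,0,0],[-1,0,0,0,0],[-1,0,0,0,0]]]' 30; python3 st.py
python3 - <<'E'
from h import *
c=cam("scene"); im=c["pixels"][60:260,150:350]; cv2.imwrite("pics/s6.png",cv2.convertScaleAbs(cv2.resize(im,None,fx=3,fy=3,interpolation=cv2.INTER_CUBIC),alpha=1.6))
W=cloud(c); m=env.masks_of("scene","board")
for k in m: print(k["p"],k["point"])
best=[k for k in m if abs(k["point"][0]-238)<25 and abs(k["point"][1]-190)<35][0]
q=W[cv2.erode(best["region"].astype(np.uint8),np.ones((3,3)))>0]; q=q[np.isfinite(q[:,0])]
cen=np.median(q,0)
for _ in range(5):
    u,sv,vt=np.linalg.svd(q-q.mean(0),full_matrices=False); n=vt[2]; d=(q-q.mean(0))@n; q=q[abs(d)<.006]
n*=np.sign(n[0]);print('n',n.round(3),'tilt',np.degrees(np.arcsin(n[2])),'az',np.degrees(np.arctan2(n[1],n[0])),len(q))
np.save('/tmp/bq.npy',q); print(q.mean(0))
# corners
u=np.cross(n,[0,1,0]);u*=np.sign(u[2]);u/=np.linalg.norm(u)
top=q[q@u>np.percentile(q@u,99)];bot=q[q@u<np.percentile(q@u,1)];print('top',top.mean(0),'bot',bot.mean(0),'y',np.percentile(q[:,1],[1,99]))
E
```

```text
time_s: 13.4
position: [0.4904, -0.2019, 0.2445]
tcp_rot: [2.542, 0.019, 1.589]
force: [3.8, 0.6, 5.2]
width: 0.0131
13.4 q [ 0.276  0.019  0.192  2.263 -0.709  0.398  1.087] p [ 0.4904 -0.2019  0.2445] w 0.0131 F [3.8 0.6 5.2]
[[-0.018, 0.825, 0.564], [1.0, 0.025, -0.006], [-0.019, 0.564, -0.825]] tilt 34.4 zdir az -1.0 pitch xz 34.4
time_s: 13.7
position: [0.4909, -0.2021, 0.2451]
tcp_rot: [2.541, 0.019, 1.588]
force: [4.8, 0.7, 7.1]
width: 0.0119
13.7 q [ 0.276  0.019  0.192  2.263 -0.71   0.398  1.087] p [ 0.4909 -0.2021  0.2451] w 0.0119 F [4.8 0.7 7.1]
[[-0.018, 0.825, 0.565], [1.0, 0.025, -0.006], [-0.019, 0.565, -0.825]] tilt 34.4 zdir az -1.0 pitch xz 34.4
0.8 [234.2, 194.3]
0.57 [283.3, 143.4]
0.55 [142.8, 189.5]
0.5 [256.0, 219.8]
n [0.79  0.014 0.613] tilt 37.803299520614374 az 1.0089968529629256 2934
[ 0.54745205 -0.19169642  0.18343825]
top [ 0.48492648 -0.15986962  0.26441146] bot [ 0.60789839 -0.21591122  0.10518338] y [-0.2658431  -0.12269877]
```

View pics/s6.png

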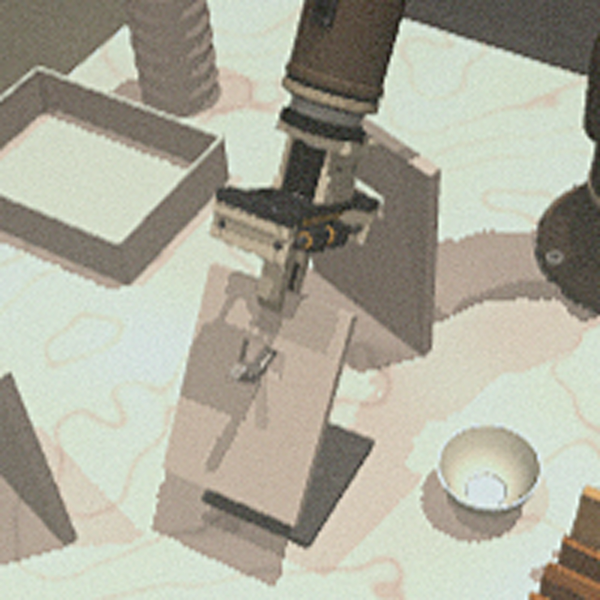

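```bash
cat >> sim.py <<'E'
print('----')
th=np.radians(34.6)
for x in list(range(15,40,10))+list(range(36,92,3)):
    zc=211+max(0,(x-45)*1.19)
    zs=np.arange(zc-12,zc+14,.5); c=np.array([clear(np.array([x,z]),th) for z in zs])
    c[c>50]=20
    ok=zs[c>0.3];i=np.argmax(c)
    print(x,'best',zs[i],c[i].round(1),'ok',(ok.min(),ok.max()) if len(ok) else None)
E
python3 sim.py | sed -n '/----/,$p'
```

```text
----
15 best 211.0 3.7 ok (np.float64(209.0), np.float64(213.0))
25 best 211.0 3.7 ok (np.float64(209.0), np.float64(213.5))
35 best 211.5 3.1 ok (np.float64(209.0), np.float64(213.5))
36 best 211.0 3.3 ok (np.float64(208.5), np.float64(213.5))
39 best 211.5 3.7 ok (np.float64(208.5), np.float64(215.5))
42 best 212.0 4.9 ok (np.float64(208.5), np.float64(217.5))
45 best 213.0 5.7 ok (np.float64(208.5), np.float64(220.5))
48 best 214.57 6.3 ok (np.float64(208.57), np.float64(223.57))
51 best 218.14 6.2 ok (np.float64(209.64), np.float64(226.64))
54 best 221.71 6.2 ok (np.float64(213.21), np.float64(230.21))
57 best 223.28 5.0 ok (np.float64(216.28), np.float64(234.28))
60 best 233.85 3.0 ok (np.float64(230.35), np.float64(237.35))
63 best 236.42 3.5 ok (np.float64(232.92), np.float64(240.92))
66 best 238.99 3.9 ok (np.float64(234.99), np.float64(244.99))
69 best 251.06 20.0 ok (np.float64(237.06), np.float64(253.06))
72 best 246.63 20.0 ok (np.float64(239.13), np.float64(256.63))
75 best 242.7 20.0 ok (np.float64(236.7), np.float64(260.2))
78 best 238.26999999999998 20.0 ok (np.float64(238.26999999999998), np.float64(263.77))
81 best 241.84 20.0 ok (np.float64(241.84), np.float64(267.84000000000003))
84 best 245.40999999999997 20.0 ok (np.float64(245.40999999999997), np.float64(270.90999999999997))
87 best 248.98000000000002 20.0 ok (np.float64(248.98000000000002), np.float64(274.48))
90 best 252.55 20.0 ok (np.float64(252.55), np.float64(278.05))
```

```bash
python3 -m inch '[[[-1,0,0.0015,-0.002,0],[-1,0,0.0015,-0.002,0]]]' 30; python3 st.py
```

```text
time_s: 14.0
position: [0.4892, -0.2018, 0.2461]
tcp_rot: [2.544, 0.018, 1.588]
force: [-1.2, -0.0, 6.8]
width: 0.0117
14.0 q [ 0.275  0.015  0.193  2.261 -0.695  0.404  1.072] p [ 0.4892 -0.2018  0.2461] w 0.0117 F [-1.2 -0.   6.8]
[[-0.018, 0.826, 0.563], [1.0, 0.025, -0.005], [-0.018, 0.562, -0.827]] tilt 34.2 zdir az -1.0 pitch xz 34.2
```

```bash
python3 -m inch '[[[-1,0,0.0011,-0.0017,0],[-1,0,0.0011,-0.0017,0]]]' 30; python3 st.py
python3 -m inch '[[[-1,0,0.0011,-0.0017,0],[-1,0,0.0011,-0.0017,0]]]' 30; python3 st.py
```

```text
time_s: 14.2
position: [0.488, -0.201, 0.2467]
tcp_rot: [2.547, 0.017, 1.589]
force: [-0.3, -0.4, -1.1]
width: 0.0119
14.2 q [ 0.274  0.012  0.193  2.26  -0.684  0.409  1.06 ] p [ 0.488  -0.201   0.2467] w 0.0119 F [-0.3 -0.4 -1.1]
[[-0.018, 0.828, 0.56], [1.0, 0.024, -0.004], [-0.017, 0.56, -0.828]] tilt 34.1 zdir az -0.0 pitch xz 34.1
time_s: 14.4
position: [0.4884, -0.201, 0.2491]
tcp_rot: [2.546, 0.017, 1.589]
force: [0.0, 0.3, -3.5]
width: 0.0117
14.4 q [ 0.274  0.009  0.193  2.257 -0.673  0.413  1.049] p [ 0.4884 -0.201   0.2491] w 0.0117 F [ 0.   0.3 -3.5]
[[-0.018, 0.828, 0.561], [1.0, 0.025, -0.004], [-0.017, 0.561, -0.828]] tilt 34.1 zdir az -0.0 pitch xz 34.1
```

The board hangs free at 3.5 N, with the slot clear around the bar. Now I'll slide it along the bar towards the bend.

```bash
python3 -m inch '[[[-1,0,0.0045,0.003,0],[-1,0,0.009,0.006,0],[-1,0.001,0.0135,0.009,0],[-1,0.001,0.018,0.0123,0],[-1,0.001,0.018,0.0123,0]]]' 30; python3 st.py; python3 to.py 0.5104 -0.2 0.2491
```

```text
time_s: 14.9
position: [0.5118, -0.1998, 0.2498]
tcp_rot: [2.544, 0.018, 1.589]
force: [1.0, -0.3, -3.7]
width: 0.0119
14.9 q [ 0.256  0.043  0.183  2.222 -0.664  0.402  1.015] p [ 0.5118 -0.1998  0.2498] w 0.0119 F [ 1.  -0.3 -3.7]
[[-0.019, 0.827, 0.562], [1.0, 0.025, -0.004], [-0.018, 0.562, -0.827]] tilt 34.2 zdir az -0.0 pitch xz 34.2
world d [-0.0014 -0.0002 -0.0007] tool [-0.0002 -0.0015 -0.0002] rows 0.030592775532795352
```

```bash
python3 -m inch '[[[-1,0,0.004,0.0017,0],[-1,0,0.008,0.003,0],[-1,0,0.012,0.003,0],[-1,0,0.016,0.0024,0],[-1,0,0.016,0.0024,0]]]' 30; python3 st.py; python3 to.py 0.5264 -0.2 0.2568; python3 to.py 0.5324 -0.2 0.2643
```

```text
time_s: 15.4
position: [0.5261, -0.1997, 0.2575]
tcp_rot: [2.544, 0.018, 1.589]
force: [1.0, -0.4, -3.0]
width: 0.0118
15.4 q [ 0.241  0.053  0.183  2.188 -0.624  0.414  0.959] p [ 0.5261 -0.1997  0.2575] w 0.0118 F [ 1.  -0.4 -3. ]
[[-0.018, 0.826, 0.563], [1.0, 0.025, -0.005], [-0.018, 0.563, -0.826]] tilt 34.3 zdir az -1.0 pitch xz 34.3
world d [ 0.0003 -0.0003 -0.0007] tool [-0.0003 -0.0002  0.0007] rows 0.015643914614354194
world d [ 0.0063 -0.0003  0.0068] tool [-0.0005  0.009  -0.0021] rows 0.185413177192472
```

```bash
python3 -m inch '[[[-1,0,0.0045,-0.001,0],[-1,0,0.009,-0.0025,0],[-1,0,0.0125,-0.004,0],[-1,0,0.016,-0.0056,0],[-1,0,0.016,-0.0056,0]]]' 30; python3 st.py
python3 - <<'E'
from h import *
c=cam("scene"); im=c["pixels"][60:260,150:350]; cv2.imwrite("pics/s7.png",cv2.convertScaleAbs(cv2.resize(im,None,fx=3,fy=3,interpolation=cv2.INTER_CUBIC),alpha=1.6))
E
```

```text
time_s: 15.9
position: [0.5361, -0.1993, 0.2711]
tcp_rot: [2.544, 0.018, 1.589]
force: [0.8, 0.3, -3.3]
width: 0.0116
15.9 q [ 0.225  0.049  0.187  2.152 -0.564  0.442  0.886] p [ 0.5361 -0.1993  0.2711] w 0.0116 F [ 0.8  0.3 -3.3]
[[-0.018, 0.826, 0.563], [1.0, 0.025, -0.005], [-0.018, 0.563, -0.826]] tilt 34.3 zdir az -1.0 pitch xz 34.3
```

View pics/s7.png

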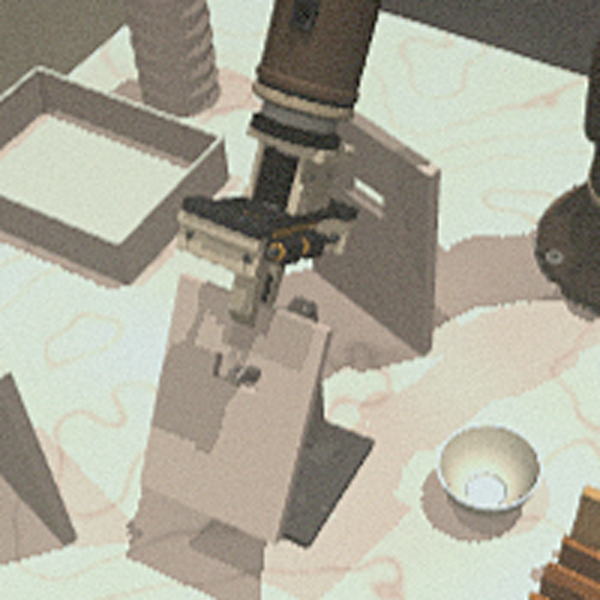

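The hook tip is in the slot opening (crop ~240,372) and the force reads only the board's weight. Continuing up and out.

```bash
python3 -m inch '[[[-1,0,0.0047,-0.0014,0],[-1,0,0.0095,-0.0028,0],[-1,0,0.014,-0.004,0],[-1,0,0.0184,-0.0052,0],[-1,0,0.0245,-0.007,0],[-1,0,0.031,-0.009,0],[-1,0,0.031,-0.009,0]]]' 30; python3 st.py
```

```text
time_s: 16.65
position: [0.5572, -0.1985, 0.2965]
tcp_rot: [2.543, 0.019, 1.589]
force: [0.4, 0.1, -2.7]
width: 0.0118
16.65 q [ 0.199  0.05   0.191  2.08  -0.476  0.494  0.773] p [ 0.5572 -0.1985  0.2965] w 0.0118 F [ 0.4  0.1 -2.7]
[[-0.018, 0.826, 0.564], [1.0, 0.025, -0.005], [-0.019, 0.564, -0.826]] tilt 34.3 zdir az -1.0 pitch xz 34.3
```

```bash
python3 -m inch '[[[-1,0,0.012,-0.004,0],[-1,0,0.024,-0.008,0],[-1,0,0.04,-0.012,0],[-1,0,0.061,-0.019,0],[-1,0,0.061,-0.019,0],[-1,0,0.061,-0.019,0]]]' 35; python3 st.py
python3 - <<'E'
from h import *
c=cam("scene"); im=c["pixels"][20:260,130:370]; cv2.imwrite("pics/s8.png",cv2.convertScaleAbs(cv2.resize(im,None,fx=2.5,fy=2.5,interpolation=cv2.INTER_CUBIC),alpha=1.6))
E
```

```text
time_s: 17.25
position: [0.5953, -0.1967, 0.3446]
tcp_rot: [2.545, 0.018, 1.589]
force: [-0.7, -0.0, -4.9]
width: 0.0119
17.25 q [ 0.161  0.064  0.196  1.937 -0.363  0.604  0.62 ] p [ 0.5953 -0.1967  0.3446] w 0.0119 F [-0.7 -0.  -4.9]
[[-0.018, 0.827, 0.562], [1.0, 0.025, -0.004], [-0.018, 0.562, -0.827]] tilt 34.2 zdir az -0.0 pitch xz 34.2
```

View pics/s8.png

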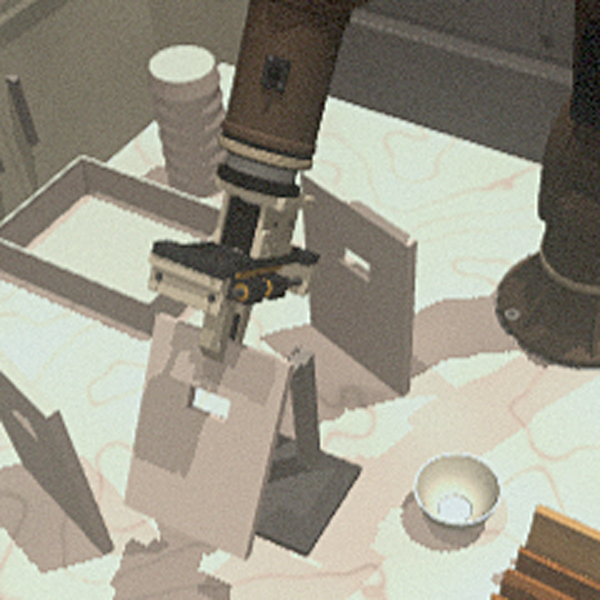

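The board is off the hook and hanging clear. Before bringing it back upright, I'll fit a quick kinematic model from the logged joint and pose pairs to find where the wrist limit will untilt the tool.

```bash
cat > kin.py <<'E'
import numpy as np
from scipy.spatial.transform import Rotation as R
from scipy.optimize import least_squares
D=[([-1.283,.435,.025,1.574,-.012,1.134,-.075],[.238,.577,.226],[-3.14,0,2.751]),
([-1.256,1.145,-.026,.222,-.002,1.775,-.058],[.3268,.8682,.2186],[-3.141,-.025,2.780]),
([-.804,.539,-.8,1.36,.406,1.375,-.388],[.2382,.6107,.3013],[3.111,.012,2.783]),
([-.339,.256,-.527,1.235,.128,1.65,-.83],[.4506,.3262,.4873],[3.119,-.025,1.578]),
([.236,.12,.106,.435,-.216,2.002,.152],[.4737,-.1399,.8839],[2.541,-.015,1.540]),
([.26,-.169,.107,1.748,-.216,1.007,.458],[.5016,-.1812,.5114],[2.544,.018,1.589]),
([.276,.018,.193,2.267,-.709,.399,1.088],[.4883,-.2016,.2432],[2.545,.018,1.588]),
([-.103,.173,.265,.648,-.147,2.002,.046],[.5256,-.0642,.7644],[2.815,-.048,1.556]),
([.161,.064,.196,1.937,-.363,.604,.62],[.5953,-.1967,.3446],[2.545,.018,1.589])]
Rz=lambda a:R.from_euler('z',a).as_matrix(); Ry=lambda a:R.from_euler('y',a).as_matrix()
def fk(q,p,sg):
    h,L1,a1,L2,a2,a3,L3,y0=p
    T=Rz(sg*q[0]);o=np.array([0,0,h])
    T=T@Ry(q[1])@Rz(sg*q[2]); o=o+T@[a1,0,L1]
    T=T@Ry(q[3])@Rz(sg*q[4]); o=o+T@[a2,0,L2]
    T=T@Ry(q[5])@Rz(sg*q[6]); o=o+T@[0,0,L3]+0*a3
    return T@Rz(y0),o
def res(p,sg):
    out=[]
    for q,x,e in D:
        T,o=fk(q,p,sg);out+=list((o-x)*5);out+=list((R.from_matrix(T.T@R.from_euler('xyz',e).as_matrix())).as_rotvec())
    return out
def fit():
    best=None
    for sg in(-1,1):
        for y0 in(0,np.pi/2,np.pi,-np.pi/2):
            r=least_squares(res,[.3,.4,0,.4,0,0,.25,y0],args=(sg,))
            if best is None or r.cost<best[1].cost: best=(sg,r)
    return best
if __name__=='__main__':
    sg,r=fit();print(sg,r.cost,r.x.round(4));print(np.abs(np.array(r.fun)).max())
E
python3 kin.py
```

```text
-1 0.2798645398519949 [ 0.2252  0.561   0.0115  0.4226 -0.0229  0.      0.3414  1.5709]
0.25398145801554306
```

```bash
sed -i 's/T=Rz(sg\*q\[0\])/T=Rz(sg[0]*q[0])/; s/Rz(sg\*q\[2\])/Rz(sg[1]*q[2])/; s/Rz(sg\*q\[4\])/Rz(sg[2]*q[4])/; s/Rz(sg\*q\[6\])/Rz(sg[3]*q[6])/; s/for sg in(-1,1):/for sg in itertools.product((-1,1),repeat=4):/; s/^import numpy as np/import numpy as np, itertools/; s/for y0 in(0,np.pi\/2,np.pi,-np.pi\/2)/for y0 in(0.1,np.pi\/2,np.pi,-np.pi\/2)/' kin.py; python3 kin.py
```

```text
(-1, -1, -1, -1) 0.2798645398533698 [ 0.2252  0.561   0.0115  0.4226 -0.0229 -0.      0.3414  1.5709]
0.25398113582298626
```

Run:
```python
from kin import *
sg,r=fit(); print(np.array(r.fun).reshape(-1,6).round(3))
# generic: product of exponentials with free axes
import numpy as np
def fkg(q,p):
    T=np.eye(3);o=np.zeros(3)
    p=p.reshape(8,6)
    for i in range(7):
        o=o+T@p[i,:3]; T=T@R.from_rotvec(p[i,3:]).as_matrix()@Rz(q[i])
    return T@R.from_rotvec(p[7,3:]).as_matrix(), o+T@p[7,:3]
```

```text
[[-0.231  0.161  0.016  0.    -0.    -0.   ]
 [-0.254  0.072 -0.027 -0.001 -0.001 -0.   ]
 [-0.216  0.181  0.054  0.001 -0.    -0.   ]
 [-0.113  0.241  0.036 -0.001  0.     0.   ]
 [-0.065  0.251 -0.067  0.     0.    -0.   ]
 [ 0.013  0.218  0.024 -0.001  0.001 -0.   ]
 [ 0.057  0.143 -0.015  0.    -0.001  0.   ]
 [-0.091  0.251 -0.026  0.001  0.     0.001]
 [ 0.037  0.193  0.005 -0.001  0.    -0.   ]]
```

```bash
cat > kin2.py <<'E'
from kin import *
def fk2(q,p):
    o=p[0:3].copy();T=Rz(-q[0]);o=o+T@p[3:6]*[1,1,0]
    T=T@Ry(q[1])@Rz(-q[2]);o=o+T@p[6:9]
    T=T@Ry(q[3])@Rz(-q[4]);o=o+T@p[9:12]
    T=T@Ry(q[5])@Rz(-q[6]);o=o+T@[0,0,p[12]]
    return T@Rz(np.pi/2),o
def fit2():
    f=lambda p:np.concatenate([(fk2(q,p)[1]-x)*5 for q,x,e in D]+[1e-3*(p-p0)])
    p0=np.array([0,0,.3,0,0,0,0,0,.4,0,0,.4,.25]);return least_squares(f,p0)
if __name__=='__main__':
    r=fit2();print(r.x.round(4),np.abs(r.fun[:27]).max()/5)
E
python3 kin2.py
```

```text
[ 5.000e-04  1.000e-04  2.721e-01 -3.000e-04 -3.650e-02  0.000e+00
 -2.000e-04 -1.710e-02  5.577e-01 -1.000e-04  2.000e-04  4.276e-01
  3.707e-01] 0.0004039547024971002
```

Run:
```python
from kin2 import *
p=fit2().x
lo=np.array([-2.62,-.44,-1.27,.08,-1.32,.12,-2.74]);hi=np.array([2.62,2.09,1.32,2.57,4.46,2,2.74])
def solve(x,tilt,q0):
    t=np.radians(tilt);Rt=np.array([[0,np.cos(t),np.sin(t)],[1,0,0],[0,np.sin(t),-np.cos(t)]])
    f=lambda q:np.concatenate([(fk2(q,p)[1]-x)*10,R.from_matrix(Rt.T@fk2(q,p)[0]).as_rotvec()*3,1e-3*q[[2,4]]])
    r=least_squares(f,np.clip(q0,lo+1e-3,hi-1e-3),bounds=(lo,hi));return r.x,np.abs(r.fun[:6]).max()
q0=np.array([0,.0,.1,2.2,-.3,.5,.3])
for z in(.2,.25,.3,.35,.4,.5,.6):
    row=[]
    for r in(.2,.25,.3,.35,.4,.45,.5,.6):
        ok=[]
        for t in(-20,-10,0,10,20,30,35,40):
            q,e=solve(np.array([r,0,z]),t,q0)
            if e<5e-3: ok.append(t)
        row.append((r,(min(ok),max(ok)) if ok else None))
    print(z,row)
```

```text
0.2 [(0.2, (-20, 10)), (0.25, (-20, 20)), (0.3, (-20, 20)), (0.35, (-20, 30)), (0.4, (-20, 35)), (0.45, (-20, 40)), (0.5, (-20, 40)), (0.6, (-20, 40))]
0.25 [(0.2, (-20, 0)), (0.25, (-20, 10)), (0.3, (-20, 20)), (0.35, (-20, 35)), (0.4, (-20, 40)), (0.45, (-20, 40)), (0.5, (-20, 40)), (0.6, (-20, 40))]
0.3 [(0.2, (-20, 0)), (0.25, (-20, 10)), (0.3, (-20, 20)), (0.35, (-20, 30)), (0.4, (-20, 40)), (0.45, (-20, 40)), (0.5, (-20, 40)), (0.6, (-20, 40))]
0.35 [(0.2, (-20, 0)), (0.25, (-20, 10)), (0.3, (-20, 10)), (0.35, (-20, 20)), (0.4, (-20, 35)), (0.45, (-20, 40)), (0.5, (-20, 40)), (0.6, (-20, 40))]
0.4 [(0.2, (-20, 0)), (0.25, (-20, 0)), (0.3, (-20, 10)), (0.35, (-20, 20)), (0.4, (-20, 35)), (0.45, (-20, 40)), (0.5, (-20, 40)), (0.6, (-20, 40))]
0.5 [(0.2, (-20, 0)), (0.25, (-20, 10)), (0.3, (-20, 10)), (0.35, (-20, 20)), (0.4, (-20, 35)), (0.45, (-10, 40)), (0.5, (-10, 40)), (0.6, (-10, 40))]
0.6 [(0.2, (0, 0)), (0.25, (0, 10)), (0.3, (0, 20)), (0.35, (0, 30)), (0.4, (0, 35)), (0.45, (0, 40)), (0.5, (0, 40)), (0.6, (10, 40))]
```

```bash
python3 to.py 0.45 0.0 0.47
```

```text
world d [-0.1447  0.1967  0.1261] tool [ 0.1971 -0.0443 -0.1864] rows 5.497212206979257
```

```bash
python3 -m inch '[[[-1,0.01,-0.002,-0.02,0],[-1,0.035,-0.008,-0.05,0],[-1,0.065,-0.015,-0.08,0],[-1,0.1,-0.022,-0.11,0],[-1,0.135,-0.03,-0.14,0],[-1,0.17,-0.038,-0.165,0],[-1,0.197,-0.044,-0.186,0],[-1,0.197,-0.044,-0.186,0]]]' 35; python3 st.py
```

```text
time_s: 18.1
position: [0.4494, 0.0038, 0.4722]
tcp_rot: [2.542, 0.018, 1.594]
force: [0.5, -0.5, -2.4]
width: 0.012
18.1 q [ 0.083 -0.337 -0.197  1.952  0.008  0.924 -0.097] p [0.4494 0.0038 0.4722] w 0.012 F [ 0.5 -0.5 -2.4]
[[-0.023, 0.825, 0.565], [1.0, 0.029, -0.002], [-0.018, 0.564, -0.825]] tilt 34.4 zdir az -0.0 pitch xz 34.4
```

```bash
python3 -m inch '[[[-1,0,-0.025,-0.018,0],[-1,0,-0.06,-0.042,0],[-1,0,-0.1,-0.07,0],[-1,0,-0.14,-0.098,0]]]' 35; python3 st.py
python3 -m inch '[[[-1,0,-0.04,-0.028,0],[-1,0,-0.08,-0.056,0],[-1,0,-0.12,-0.084,0]]]' 35; python3 st.py
```

```text
time_s: 18.5
position: [0.3944, -0.0121, 0.4607]
tcp_rot: [2.555, 0.017, 1.556]
force: [-1.3, -5.3, -2.8]
width: 0.0114
18.5 q [ 0.285 -0.438 -0.269  2.018 -0.115  0.961  0.033] p [ 0.3944 -0.0121  0.4607] w 0.0114 F [-1.3 -5.3 -2.8]
[[0.015, 0.833, 0.553], [1.0, -0.003, -0.022], [-0.017, 0.553, -0.833]] tilt 33.6 zdir az -2.0 pitch xz 33.6
time_s: 18.8
position: [0.3917, -0.0091, 0.4497]
tcp_rot: [2.561, 0.008, 1.569]
force: [-0.0, -6.8, -3.0]
width: 0.0114
18.8 q [ 0.114 -0.438 -0.18   2.047 -0.036  0.947 -0.059] p [ 0.3917 -0.0091  0.4497] w 0.0114 F [-0.  -6.8 -3. ]
[[0.001, 0.836, 0.549], [1.0, 0.003, -0.007], [-0.008, 0.549, -0.836]] tilt 33.3 zdir az -1.0 pitch xz 33.3
```

```bash
python3 -m inch '[[[-1,0,-0.05,0,0],[-1,0,-0.1,0,0],[-1,0,-0.15,0,0]]]' 35; python3 st.py
python3 - <<'E'
from h import *
c=cam("scene"); im=c["pixels"][0:260,130:430]; cv2.imwrite("pics/s9.png",cv2.convertScaleAbs(cv2.resize(im,None,fx=2.3,fy=2.3,interpolation=cv2.INTER_CUBIC),alpha=1.6))
E
```

```text
time_s: 19.1
position: [0.3866, -0.0059, 0.4044]
tcp_rot: [2.566, 0.007, 1.559]
force: [-1.6, -5.8, -2.8]
width: 0.0117
19.1 q [ 0.281 -0.438 -0.29   2.144 -0.132  0.845  0.03 ] p [ 0.3866 -0.0059  0.4044] w 0.0117 F [-1.6 -5.8 -2.8]
[[0.012, 0.839, 0.545], [1.0, -0.006, -0.013], [-0.007, 0.545, -0.839]] tilt 33.0 zdir az -1.0 pitch xz 33.0
```

View pics/s9.png

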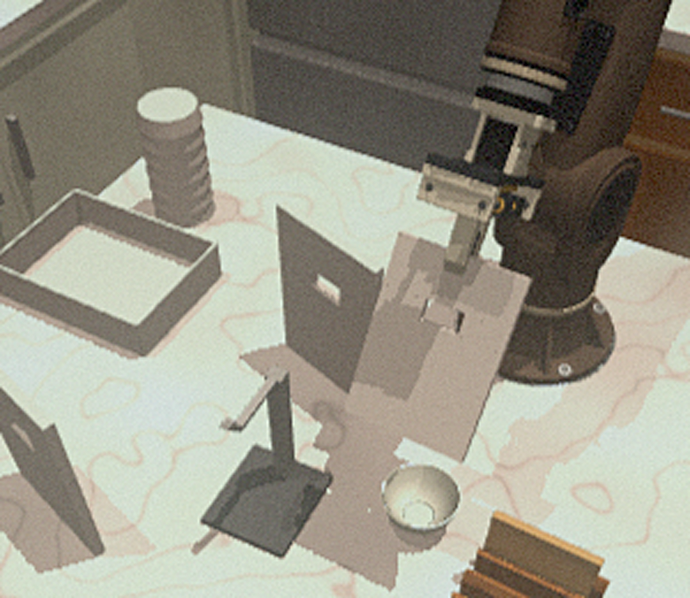

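Run:
```python
from kin2 import *
p=fit2().x
# planar: choose q2,q4 with q6=.12 -> tilt=pi-sum ; list r,z
for t in (33,25,15,5,0):
    print(t,[ (round(q4,2),*(fk2([0,np.pi-np.radians(t)-.12-q4,0,q4,0,.12,0],p)[1][[0,2]].round(3))) for q4 in (2.57,2.4,2.2,2.0,1.8,1.6,1.4) if np.pi-np.radians(t)-.12-q4>-.44])
```

```text
33 [(2.57, np.float64(0.407), np.float64(0.186)), (2.4, np.float64(0.502), np.float64(0.19)), (2.2, np.float64(0.612), np.float64(0.174)), (2.0, np.float64(0.717), np.float64(0.136)), (1.8, np.float64(0.812), np.float64(0.079)), (1.6, np.float64(0.894), np.float64(0.003)), (1.4, np.float64(0.959), np.float64(-0.087))]
25 [(2.57, np.float64(0.391), np.float64(0.131)), (2.4, np.float64(0.485), np.float64(0.121)), (2.2, np.float64(0.592), np.float64(0.09)), (2.0, np.float64(0.691), np.float64(0.038)), (1.8, np.float64(0.777), np.float64(-0.032)), (1.6, np.float64(0.847), np.float64(-0.119)), (1.4, np.float64(0.899), np.float64(-0.217))]
15 [(2.57, np.float64(0.361), np.float64(0.065)), (2.4, np.float64(0.452), np.float64(0.039)), (2.2, np.float64(0.552), np.float64(-0.01)), (2.0, np.float64(0.64), np.float64(-0.078)), (1.8, np.float64(0.712), np.float64(-0.163)), (1.6, np.float64(0.767), np.float64(-0.26)), (1.4, np.float64(0.801), np.float64(-0.366))]
5 [(2.57, np.float64(0.319), np.float64(0.006)), (2.4, np.float64(0.404), np.float64(-0.036)), (2.2, np.float64(0.494), np.float64(-0.102)), (2.0, np.float64(0.569), np.float64(-0.184)), (1.8, np.float64(0.626), np.float64(-0.28)), (1.6, np.float64(0.663), np.float64(-0.385)), (1.4, np.float64(0.678), np.float64(-0.495))]
0 [(2.57, np.float64(0.295), np.float64(-0.021)), (2.4, np.float64(0.376), np.float64(-0.07)), (2.2, np.float64(0.46), np.float64(-0.143)), (2.0, np.float64(0.527), np.float64(-0.232)), (1.8, np.float64(0.575), np.float64(-0.332)), (1.6, np.float64(0.603), np.float64(-0.44)), (1.4, np.float64(0.608), np.float64(-0.551))]
```

Run:
```python
import numpy as np
W=np.load('/tmp/W.npy')
for y0 in(.12,.15,.18,.21,.24):
    m=(W[:,0]>.4)&(W[:,0]<.6)&(abs(W[:,1]-y0)<.012)&(W[:,2]>-.01);q=W[m]
    hi=q[(q[:,2]>.066)&(q[:,2]<.078)&(q[:,0]>.48)]
    xs=np.sort(hi[:,0]);
    # cluster
    g=np.split(xs,np.where(np.diff(xs)>.006)[0]+1)
    print(y0,[(round(k.min(),4),round(k.max(),4),len(k)) for k in g if len(k)>3])
m=(W[:,0]>.48)&(W[:,0]<.6)&(abs(W[:,1]-.18)<.02);q=W[m]
for a in np.arange(.49,.59,.004):
    k=q[(q[:,0]>=a)&(q[:,0]<a+.004)]
    if len(k):print(round(a,3),len(k),np.median(k[:,2]).round(4),k[:,2].min().round(4),k[:,2].max().round(4))
m=(W[:,2]>.06)&(W[:,2]<.08)&(W[:,0]>.42)&(W[:,0]<.6)&(W[:,1]>.08)&(W[:,1]<.28);q=W[m];print('ext y',np.percentile(q[:,1],[.5,99.5]),'x',np.percentile(q[:,0],[.5,99.5]))
```

```text
0.12 [(np.float64(0.5062), np.float64(0.5153), 31), (np.float64(0.5411), np.float64(0.5515), 36)]
0.15 [(np.float64(0.4804), np.float64(0.4811), 6), (np.float64(0.5066), np.float64(0.517), 34), (np.float64(0.5425), np.float64(0.5533), 36)]
0.18 [(np.float64(0.4801), np.float64(0.4805), 5), (np.float64(0.5082), np.float64(0.5191), 36), (np.float64(0.5423), np.float64(0.5531), 37)]
0.21 [(np.float64(0.4818), np.float64(0.4824), 7), (np.float64(0.5078), np.float64(0.5185), 37), (np.float64(0.544), np.float64(0.5549), 35)]
0.24 [(np.float64(0.4815), np.float64(0.4819), 8), (np.float64(0.5096), np.float64(0.5207), 36), (np.float64(0.544), np.float64(0.5545), 33)]
0.49 21 0.0141 0.0102 0.0186
0.494 24 0.0155 0.0067 0.0196
0.498 21 0.0138 0.0088 0.0193
0.502 25 0.0158 0.0107 0.0196
0.506 36 0.0171 0.0084 0.0726
0.51 46 0.0691 0.0092 0.0769
0.514 16 0.0686 0.0641 0.0713
0.518 16 0.0612 0.0584 0.0668
0.526 18 0.0143 0.0116 0.0201
0.53 27 0.0138 0.0093 0.0182
0.534 16 0.0149 0.0094 0.0186
0.538 57 0.0332 0.0071 0.0638
0.542 32 0.0655 0.0594 0.0719
0.546 24 0.0718 0.0681 0.0775
0.55 22 0.0695 0.0662 0.0791
0.562 28 0.0144 0.0086 0.0216
0.566 17 0.0143 0.0085 0.0182
0.57 15 0.001 -0.003 0.0053
0.574 18 -0.0012 -0.0057 0.0058
0.578 24 -0.0015 -0.0056 0.0048
0.582 17 -0.0015 -0.0041 0.0055
0.586 26 -0.0003 -0.012 0.0052
ext y [0.10148892 0.26067475] x [0.43509248 0.55448512]
```

Run:
```python
from h import *
c=cam("scene"); im=c["pixels"][210:310,310:410]; cv2.imwrite("pics/r1.png",cv2.convertScaleAbs(cv2.resize(im,None,fx=6,fy=6,interpolation=cv2.INTER_CUBIC),alpha=1.6))
W=cloud(c).reshape(-1,3)
for y0 in(.12,.18,.24):
    q=W[(W[:,0]>.4)&(W[:,0]<.6)&(abs(W[:,1]-y0)<.012)]
    hi=q[(q[:,2]>.066)&(q[:,2]<.078)&(q[:,0]>.48)]
    xs=np.sort(hi[:,0]);g=np.split(xs,np.where(np.diff(xs)>.005)[0]+1)
    print(y0,[(round(k.min(),4),round(k.max(),4),len(k)) for k in g if len(k)>3])
```

```text
0.12 [(np.float64(0.4803), np.float64(0.4842), 10), (np.float64(0.5076), np.float64(0.5206), 34), (np.float64(0.5483), np.float64(0.5547), 23)]
0.18 [(np.float64(0.48), np.float64(0.4854), 15), (np.float64(0.5092), np.float64(0.5219), 32), (np.float64(0.5474), np.float64(0.5571), 27)]
0.24 [(np.float64(0.4802), np.float64(0.4856), 20), (np.float64(0.5098), np.float64(0.5218), 36), (np.float64(0.5503), np.float64(0.5582), 30)]
```

View pics/r1.png

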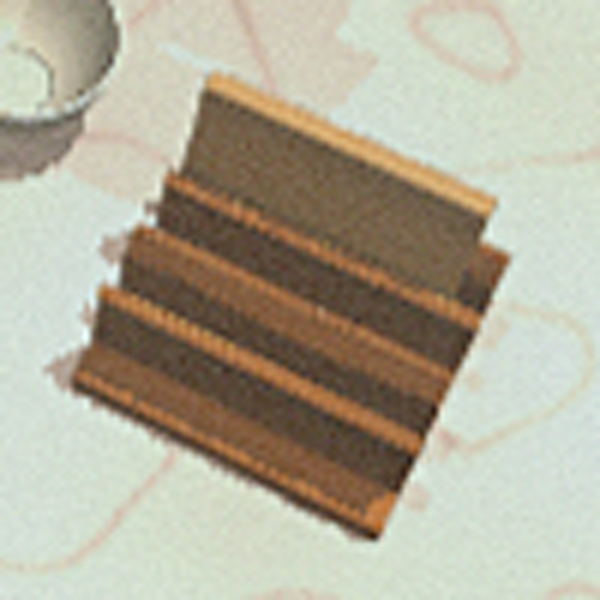

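Plan for the placing: the tool stays at about 33° lean. I'll put the bottom edge into the slot's mouth and use the outer wall as a hinge while the jaws hold lightly, swinging the top forward until the board is upright. Then I'll lower it under control.

```bash
python3 to.py 0.428 0.177 0.37
```

```text
world d [ 0.0412  0.1759 -0.0351] tool [0.1757 0.017  0.0521] rows 3.6817221848148565
```

```bash
python3 -m inch '[[[-1,0.03,0.003,0.009,0.02],[-1,0.065,0.006,0.02,0.02],[-1,0.1,0.01,0.03,0.02],[-1,0.14,0.013,0.042,0.02],[-1,0.176,0.017,0.052,0.02],[-1,0.176,0.017,0.052,0.02],[-1,0.176,0.017,0.052,0.02]]]' 35; python3 st.py; python3 to.py 0.433 0.177 0.245
```

```text
time_s: 19.9
position: [0.4276, 0.1832, 0.3732]
tcp_rot: [2.563, -0.008, 1.576]
force: [-0.6, -0.8, -2.8]
width: 0.0117
19.9 q [ 0.474 -0.296 -0.954  2.055  0.041  0.744 -0.543] p [0.4276 0.1832 0.3732] w 0.0117 F [-0.6 -0.8 -2.8]
[[-0.005, 0.837, 0.547], [1.0, -0.0, 0.009], [0.008, 0.547, -0.837]] tilt 33.2 zdir az 1.0 pitch xz 33.2
world d [ 0.0054 -0.0062 -0.1282] tool [-0.0073 -0.0656  0.1101] rows 2.5682590971024686
```

```bash
python3 -m inch '[[[-1,-0.002,-0.016,0.025,0.02],[-1,-0.004,-0.033,0.055,0.02],[-1,-0.006,-0.05,0.085,0.02],[-1,-0.007,-0.066,0.11,0.02],[-1,-0.007,-0.066,0.11,0.02],[-1,-0.007,-0.066,0.11,0.02]]]' 35; python3 st.py
cat > look.py <<'E'
import sys
from h import *
c=cam("scene"); im=c["pixels"][130:330,260:460]; cv2.imwrite(sys.argv[1],cv2.convertScaleAbs(cv2.resize(im,None,fx=3,fy=3,interpolation=cv2.INTER_CUBIC),alpha=1.6))
np.save('/tmp/Ws.npy',cloud(c))
W=cloud(c)
m=env.masks_of("scene","board")
for k in m:
    if abs(k["point"][0]-350)<60 and abs(k["point"][1]-230)<70:
        q=W[cv2.erode(k["region"].astype(np.uint8),np.ones((3,3)))>0]; q=q[np.isfinite(q[:,0])]
        for _ in range(6):
            u,sv,vt=np.linalg.svd(q-q.mean(0),full_matrices=False); n=vt[2]; d=(q-q.mean(0))@n; q=q[abs(d)<max(.005,2*d.std())] if abs(d).max()>.006 else q
        n*=np.sign(n[0]);y=np.cross([0,0,1],n);y/=np.linalg.norm(y);u=np.cross(n,y)
        a=q@u;b=q@y;c0=q.mean(0)
        def pt(aa,bb): return c0+u*(aa-c0@u)+y*(bb-c0@y)-.006*n
        mb=np.percentile(b,[.5,99.5]);ma=np.percentile(a,[.5,99.5])
        print(round(k["p"],2),'n',n.round(3),'tilt',np.degrees(np.arcsin(n[2])).round(1),'az',np.degrees(np.arctan2(n[1],n[0])).round(1),len(q),'len',np.ptp(ma).round(4),'wid',np.ptp(mb).round(4),'bot',pt(ma[0],mb.mean()).round(4),'top',pt(ma[1],mb.mean()).round(4),'bot from top',(pt(ma[1],mb.mean())-.21*u).round(4))
E
python3 look.py pics/p1.png
```

```text
time_s: 20.5
position: [0.4329, 0.174, 0.2432]
tcp_rot: [2.565, -0.019, 1.553]
force: [-2.0, 0.8, -3.9]
width: 0.0117
20.5 q [ 0.548 -0.028 -1.258  2.282  0.716  0.523 -1.307] p [0.4329 0.174  0.2432] w 0.0117 F [-2.   0.8 -3.9]
[[0.017, 0.838, 0.545], [1.0, -0.025, 0.006], [0.019, 0.545, -0.838]] tilt 33.0 zdir az 1.0 pitch xz 33.0
0.83 n [ 0.843 -0.024  0.537] tilt 32.5 az -1.6 3878 len 0.2061 wid 0.1473 bot [0.5331 0.1773 0.0869] top [0.4224 0.1805 0.2608] bot from top [0.5352 0.1773 0.0836]
```

View pics/p1.png

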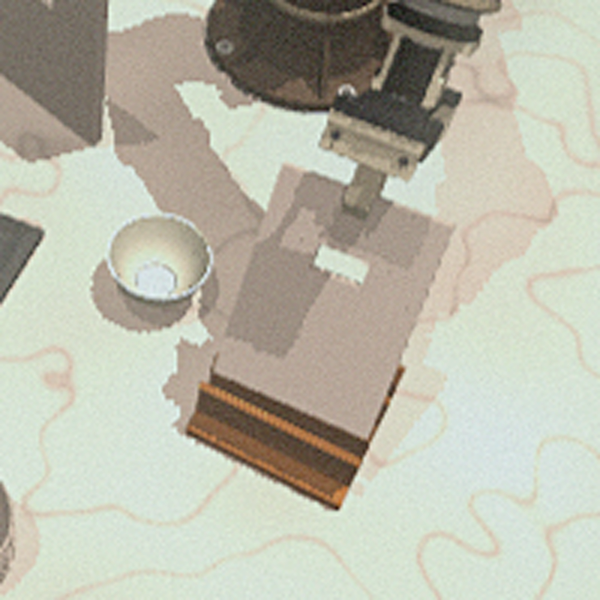

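```bash
python3 -m inch '[[[-1,0.001,-0.004,0.007,0],[-1,0.002,-0.008,0.014,0],[-1,0.003,-0.0122,0.0207,0],[-1,0.003,-0.0122,0.0207,0]]]' 35; python3 st.py
```

```text
time_s: 21.0
position: [0.4343, 0.1788, 0.2215]
tcp_rot: [2.563, -0.018, 1.555]
force: [-0.2, 0.0, -3.6]
width: 0.0117
21.0 q [ 0.441  0.077 -1.256  2.312  0.96   0.587 -1.584] p [0.4343 0.1788 0.2215] w 0.0117 F [-0.2  0.  -3.6]
[[0.016, 0.837, 0.547], [1.0, -0.023, 0.006], [0.018, 0.547, -0.837]] tilt 33.2 zdir az 1.0 pitch xz 33.2
```

```bash
python3 -m inch '[[[-1,0,0,0,0],[-1,0,0.005,0.001,0],[-1,0,0.01,0.0025,0],[-1,0,0.0163,0.0042,0],[-1,0,0.0163,0.0042,0]]]' 10; python3 st.py;python3 look.py pics/p2.png
```

```text
time_s: 21.5
position: [0.4522, 0.18, 0.2289]
tcp_rot: [2.559, -0.021, 1.555]
force: [-5.4, 2.9, 5.8]
width: 0.0139
21.5 q [ 0.447  0.104 -1.248  2.278  0.97   0.605 -1.561] p [0.4522 0.18   0.2289] w 0.0139 F [-5.4  2.9  5.8]
[[0.016, 0.835, 0.551], [1.0, -0.025, 0.009], [0.021, 0.55, -0.835]] tilt 33.4 zdir az 1.0 pitch xz 33.4
0.78 n [ 0.888 -0.039  0.458] tilt 27.3 az -2.5 3612 len 0.2052 wid 0.146 bot [0.5356 0.1813 0.0658] top [0.4417 0.1854 0.2482] bot from top [0.5378 0.1812 0.0615]
```

```bash
python3 -m inch '[[[-1,0,0.006,0.001,0],[-1,0,0.012,0.0015,0],[-1,0,0.017,0.002,0],[-1,0,0.023,0.003,0],[-1,0,0.028,0.004,0],[-1,0,0.033,0.006,0],[-1,0,0.033,0.006,0]]]' 10; python3 st.py;python3 look.py pics/p3.png
```

```text
time_s: 22.3
position: [0.4821, 0.1769, 0.2398]
tcp_rot: [2.562, -0.019, 1.553]
force: [-1.7, -0.2, -3.9]
width: 0.0165
22.3 q [ 0.458  0.151 -1.232  2.217  0.967  0.641 -1.496] p [0.4821 0.1769 0.2398] w 0.0165 F [-1.7 -0.2 -3.9]
[[0.018, 0.836, 0.548], [1.0, -0.026, 0.006], [0.019, 0.548, -0.837]] tilt 33.2 zdir az 1.0 pitch xz 33.2
0.9 n [ 0.956 -0.03   0.293] tilt 17.0 az -1.8 3233 len 0.2041 wid 0.1454 bot [0.5335 0.1797 0.0641] top [0.4739 0.1816 0.2592] bot from top [0.5353 0.1797 0.0584]
```

View pics/p3.png

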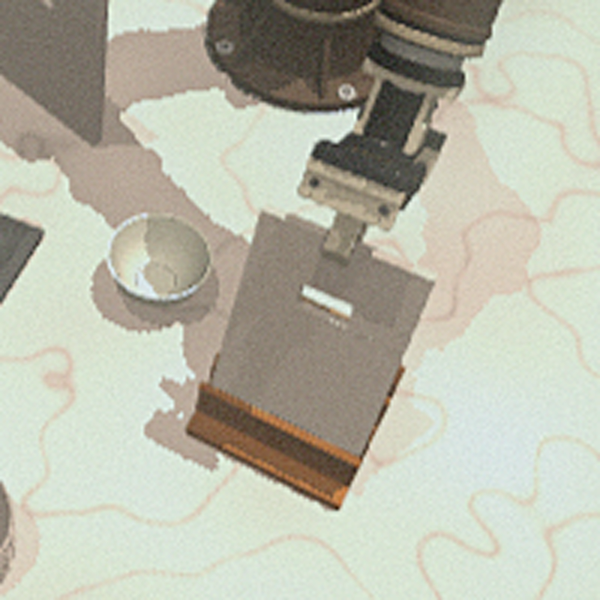

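The board has rotated to 17° lean and is held with the bottom edge in the mouth. Continuing.

```bash
python3 -m inch '[[[-1,0,0.005,0.0025,0],[-1,0,0.01,0.005,0],[-1,0,0.015,0.009,0],[-1,0,0.02,0.013,0],[-1,0,0.025,0.016,0],[-1,0,0.0297,0.0194,0],[-1,0,0.0297,0.0194,0]]]' 10; python3 st.py;python3 look.py pics/p4.png
```

```text
time_s: 23.1
position: [0.5177, 0.177, 0.24]
tcp_rot: [2.562, -0.019, 1.553]
force: [-1.4, 0.6, -3.3]
width: 0.0193
23.1 q [ 0.417  0.229 -1.188  2.161  1.031  0.683 -1.502] p [0.5177 0.177  0.24  ] w 0.0193 F [-1.4  0.6 -3.3]
[[0.017, 0.836, 0.548], [1.0, -0.025, 0.007], [0.019, 0.548, -0.836]] tilt 33.2 zdir az 1.0 pitch xz 33.2
0.77 n [ 0.994 -0.022  0.108] tilt 6.2 az -1.3 2704 len 0.1975 wid 0.1466 bot [0.5338 0.1807 0.0624] top [0.5125 0.1811 0.2587] bot from top [0.5352 0.1806 0.0499]
```

View pics/p4.png

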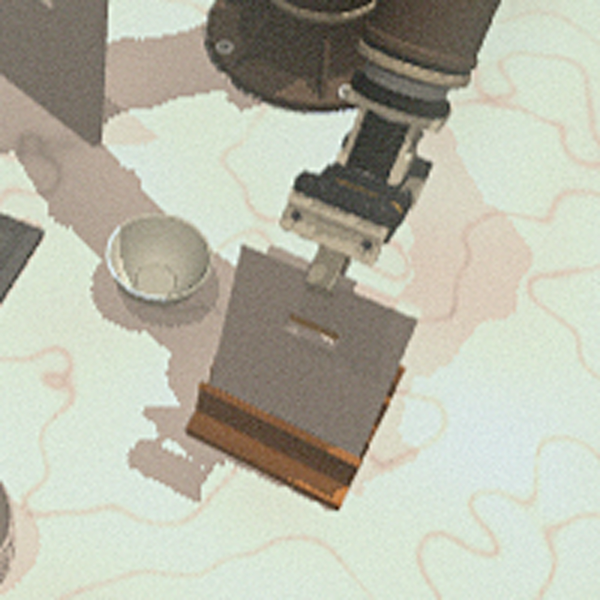

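```bash
python3 -m inch '[[[-1,0,0.003,0.003,0],[-1,0,0.006,0.005,0],[-1,0,0.006,0.008,0],[-1,0,0.003,0.0138,0],[-1,0,0.003,0.0138,0]]]' 10; python3 st.py
python3 -m inch '[[[-1,0,-0.0027,0.0042,0],[-1,0,-0.0055,0.0084,0],[-1,0,-0.0055,0.0084,0]]]' 10; python3 st.py; python3 look.py pics/p5.png
```

```text
time_s: 23.7
position: [0.5269, 0.1768, 0.2293]
tcp_rot: [2.562, -0.019, 1.554]
force: [-1.3, 0.3, -4.0]
width: 0.0199
23.7 q [ 0.38   0.264 -1.157  2.162  1.087  0.69  -1.546] p [0.5269 0.1768 0.2293] w 0.0199 F [-1.3  0.3 -4. ]
[[0.017, 0.837, 0.548], [1.0, -0.024, 0.006], [0.019, 0.547, -0.837]] tilt 33.2 zdir az 1.0 pitch xz 33.2
time_s: 24.0
position: [0.5268, 0.1771, 0.2194]
tcp_rot: [2.562, -0.018, 1.554]
force: [-0.5, -0.5, -3.3]
width: 0.0197
24.0 q [ 0.353  0.28  -1.138  2.176  1.13   0.688 -1.593] p [0.5268 0.1771 0.2194] w 0.0197 F [-0.5 -0.5 -3.3]
[[0.017, 0.836, 0.548], [1.0, -0.024, 0.006], [0.018, 0.547, -0.837]] tilt 33.2 zdir az 1.0 pitch xz 33.2
0.87 n [ 0.998 -0.022  0.062] tilt 3.6 az -1.3 2113 len 0.1735 wid 0.1428 bot [0.533  0.1794 0.0652] top [0.5222 0.1796 0.2384] bot from top [0.5353 0.1793 0.0288]
```

```bash
python3 -m inch '[[[-1,0,-0.001,0.004,0],[-1,0,-0.003,0.008,0],[-1,0,-0.005,0.011,0],[-1,0,-0.005,0.011,0]]]' 10; python3 st.py
python3 -m inch '[[[-1,0,-0.001,0.0015,0],[-1,0,-0.0015,0.0025,0],[-1,0,-0.0015,0.0025,0]]]' 10; python3 st.py; python3 look.py pics/p6.png
```

```text
time_s: 24.5
position: [0.5295, 0.1788, 0.2087]
tcp_rot: [2.56, -0.02, 1.556]
force: [-1.2, 1.4, 1.4]
width: 0.0199
24.5 q [ 0.322  0.303 -1.115  2.187  1.183  0.689 -1.648] p [0.5295 0.1788 0.2087] w 0.0199 F [-1.2  1.4  1.4]
[[0.015, 0.835, 0.55], [1.0, -0.024, 0.009], [0.02, 0.549, -0.835]] tilt 33.3 zdir az 1.0 pitch xz 33.3
time_s: 24.8
position: [0.5309, 0.1803, 0.208]
tcp_rot: [2.556, -0.022, 1.557]
force: [-1.4, 3.3, 11.8]
width: 0.0202
24.8 q [ 0.315  0.307 -1.112  2.188  1.196  0.688 -1.661] p [0.5309 0.1803 0.208 ] w 0.0202 F [-1.4  3.3 11.8]
[[0.014, 0.833, 0.553], [1.0, -0.024, 0.011], [0.022, 0.552, -0.833]] tilt 33.6 zdir az 1.0 pitch xz 33.6
0.74 n [ 0.999 -0.02   0.042] tilt 2.4 az -1.1 1874 len 0.1617 wid 0.1405 bot [0.5334 0.1827 0.065 ] top [0.5266 0.1828 0.2265] bot from top [0.5355 0.1826 0.0167]
0.7 n [ 0.996 -0.02   0.082] tilt 4.7 az -1.2 733 len 0.0626 wid 0.1519 bot [0.5482 0.1798 0.0103] top [0.543  0.1799 0.0726] bot from top [ 0.5602  0.1795 -0.1367]
```

View pics/p6.png

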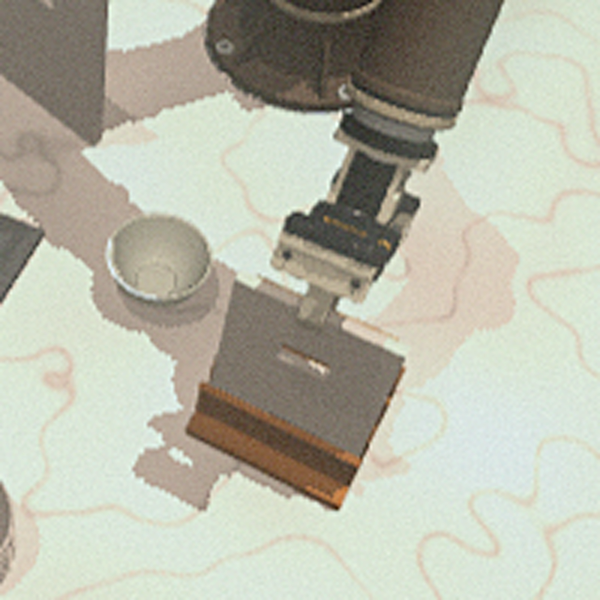

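```bash
python3 -m inch '[[[-0.5,0,0.0005,-0.001,0],[-0.3,0,0.0005,-0.001,0],[-0.1,0,0.0005,-0.001,0],[-0.02,0,0.0005,-0.001,0],[-0.02,0,0.0005,-0.001,0]]]' 10; python3 st.py
python3 look.py pics/p7.png
```

```text
time_s: 25.4
position: [0.5289, 0.1772, 0.2062]
tcp_rot: [2.561, -0.019, 1.554]
force: [0.1, 0.3, 0.1]
width: 0.0441
25.4 q [ 0.319  0.306 -1.112  2.191  1.189  0.689 -1.655] p [0.5289 0.1772 0.2062] w 0.0441 F [0.1 0.3 0.1]
[[0.017, 0.836, 0.548], [1.0, -0.025, 0.006], [0.019, 0.548, -0.836]] tilt 33.3 zdir az 1.0 pitch xz 33.3
0.95 n [ 0.999 -0.021  0.045] tilt 2.6 az -1.2 1861 len 0.1615 wid 0.1421 bot [0.5332 0.1822 0.0656] top [0.526  0.1823 0.2269] bot from top [0.5354 0.1821 0.0171]
```

View pics/p7.png

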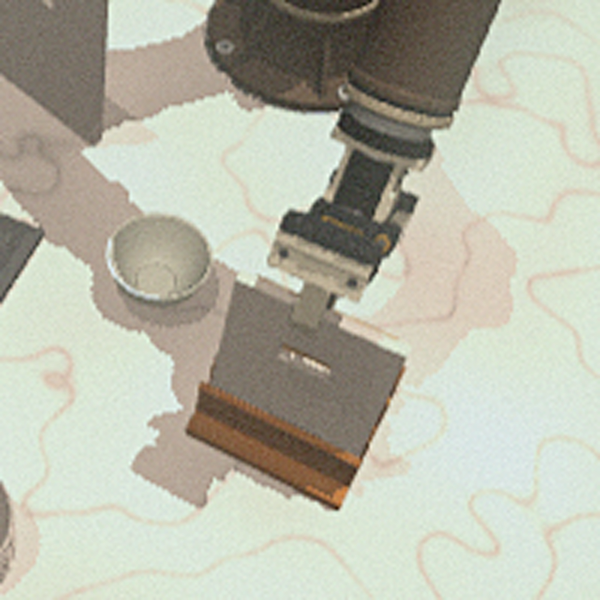

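```bash
python3 -m inch '[[[-0.02,0,0.0055,-0.0084,0],[-0.02,0,0.011,-0.0167,0],[-0.02,0,0.022,-0.0334,0],[-0.02,0,0.044,-0.067,0],[-0.02,0,0.066,-0.1,0],[-0.02,0,0.066,-0.1,0]]]'; python3 st.py
python3 -m inch '[[[-0.02,0,-0.03,-0.03,0],[-0.02,0,-0.06,-0.06,0],[-0.02,0,-0.1,-0.09,0],[-0.02,0,-0.1,-0.09,0]]]'; python3 st.py
python3 look.py pics/p8.png
python3 - <<'E'
from h import *
for n in("scene","top"):
    c=cam(n);W=cloud(c)
    for l in["tubs","bowl","small_board"]:
        for m in env.masks_of(n,l)[:1]: print(n,l,np.nanmedian(W[m["region"]],0).round(3))
    if n=="top": cv2.imwrite("pics/t9.png",c["pixels"])
    q=W.reshape(-1,3);k=q[(q[:,2]>.205)&(q[:,2]<.24)&(q[:,1]>.09)&(q[:,1]<.27)&(q[:,0]>.49)&(q[:,0]<.57)]
    if len(k)>20: print(n,'board top',k.mean(0).round(4),len(k),np.percentile(k[:,2],[10,50,90]).round(4),np.percentile(k[:,1],[1,99]).round(4),np.percentile(k[:,0],[2,98]).round(4))
E
```

```text
time_s: 26.1
position: [0.531, 0.1775, 0.3318]
tcp_rot: [2.554, -0.021, 1.555]
force: [-0.3, 0.5, -1.0]
width: 0.0451
26.1 q [ 0.586  0.079 -1.231  1.998  0.633  0.713 -1.051] p [0.531  0.1775 0.3318] w 0.0451 F [-0.3  0.5 -1. ]
[[0.015, 0.832, 0.555], [1.0, -0.024, 0.009], [0.021, 0.554, -0.832]] tilt 33.7 zdir az 1.0 pitch xz 33.7
time_s: 26.5
position: [0.3931, 0.1766, 0.347]
tcp_rot: [2.558, -0.017, 1.552]
force: [0.9, -0.4, 1.1]
width: 0.0446
26.5 q [ 0.44  -0.37  -0.924  2.151 -0.024  0.699 -0.538] p [0.3931 0.1766 0.347 ] w 0.0446 F [ 0.9 -0.4  1.1]
[[0.018, 0.834, 0.551], [1.0, -0.025, 0.004], [0.017, 0.551, -0.835]] tilt 33.4 zdir az 0.0 pitch xz 33.4
0.8 n [ 0.999 -0.021  0.045] tilt 2.6 az -1.2 2006 len 0.1644 wid 0.1414 bot [0.5334 0.1826 0.0629] top [0.5259 0.1828 0.2271] bot from top [0.5354 0.1826 0.0173]
scene tubs [ 0.794 -0.018  0.131]
scene bowl [ 0.408 -0.007  0.029]
scene board top [0.5302 0.1848 0.2196] 543 [0.2089 0.2224 0.2259] [0.1088 0.2563] [0.5205 0.5354]
top tubs [ 0.751 -0.036  0.144]
top small_board [0.457 0.174 0.132]
top board top [0.5244 0.1806 0.2226] 393 [0.2183 0.2235 0.2265] [0.1074 0.2559] [0.5184 0.5311]
```

View pics/p8.png

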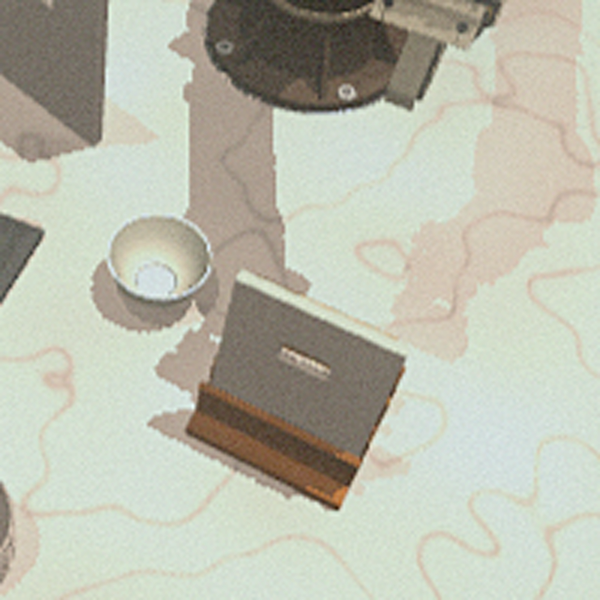

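```bash
python3 -c "
from cell import env
print(env.close_job())
print(env.read_state()['time_s'])"
```

```text
the job is handed in; nothing more can be done
None
the job is handed in; nothing more can be done
```

The white board is off the hook and standing home in the empty slot of the rack. I handed the job in at about 27 s; no verdict is reported.

**How it was done**
- **Getting a tilt:** The moves have no tilt command. I drove the tool against the arm's upper wrist limit until it leaned about 34°.
- **Gripping the board:** The first close jammed at 27 mm with the board still upright. Sweeping the gripper towards the post then swung the board's top back, and I gripped it in line with the tool.
- **Coming off the hook:** I lifted the board clear of the bar, then took it up and out over the barb. From lift-off on, the force readings stayed near the board's weight of about 3.5 N. Earlier, while closing, the wrist force reached about 10 N.
- **Standing it up:** I tried to undo the tilt at the inner reach limit, but that barely moved it. Instead I put the bottom edge in the slot's mouth and hinged the board upright against the outer wall in a light grip. I then lowered it to the floor, where the wrist read about 12 N, and released it.

**Last checks**
- **Height:** the board's top is at about 223.5 mm, against 224 mm expected when fully home.
- **Lean and skew:** it leans about 2.6° and is within about 1° of square to the rack.
- **Position:** it is within about 2 mm of centre along the slot. Across it, the estimate is about 2–3 mm off centre, inside the slot walls.
- **Other items:** the tubs (both cameras) and the bowl (scene camera only) are within 2 mm of their starts. The small board was found only by the top camera, about 8 mm off in the mask estimate along the slot; that is probably noise, as nothing touched it.
- **Disagreement:** extrapolating the board's face down put its bottom edge 3 mm above the floor (17 mm), while the top-edge height says it is home. Both are inside the 5 mm limit.
- **Gripper:** open and well clear of the board.

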